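Trim the kiln controller's meter onto its set hand

TASK

Take the plastic tuning tool from the wooden stand, put it down the trimmer's bush on the kiln controller, feel its blade into the slotted screw with light pressure only, and turn the screw clockwise until the tip of the meter's needle lies over the tip of the set hand, never letting it run clearly past. Then lift the tool out and put it back upright in its free hole in the stand, down to its shoulder; leave the screw set, and the other tools and tins where they are.

Things in the scene. Friction and masses are not known exactly. Their poses are not given: they have to be found in the camera images.
- tuning_tool: White plastic tuning tool, 30 g, 120 mm long, standing in one of the stand's holes; told from the other tools by its flat, straight-sided handle. Origin at the centre of its blade's lower edge, z up to the handle's end. Blade z 0-6 mm, 9 mm wide along x, 1.8 mm thick along y. Round shaft of 10 mm diameter, z 6-50 mm. Handle z 50-120 mm, round-ended, 12 mm thick along x, 18 mm wide along y.
- blade_tip (a point): Centre of the lower edge of the tuning tool's blade (the tool's origin). Grip the handle across its 12 mm (along the tool's x, so the fingers close in line with the blade's width); 40 N holds it firmly. A 20 mm round flange at z 50-53 mm, under the handle, is the shoulder that rests on the stand.
- stand: Fixed wooden block 60 (x) by 190 (y) by 55 mm high, with three vertical through holes of 14 mm diameter in a row along its y, 60 mm apart. Origin at the centre of its underside. Each hole holds one hand tool, hanging on its shoulder with its lower 50 mm in the hole; handles rise 45 to 70 mm above the block.
- hole0 (a point): Mouth centre of the stand's hole at +y, on the block's top, 55 mm above the bench.
- hole1 (a point): Mouth centre of the stand's middle hole.
- hole2 (a point): Mouth centre of the stand's hole at -y.
- unit: Fixed kiln controller lying face up: grey steel case 170 (x) by 250 (y) by 90 mm high. Origin at the centre of its underside; -x is the reader's side. Pointer meter under a clear window in a black frame (106 mm above the bench) at its right (-y); the trimmer's steel bush at its left (+y), a small black fuse cap and a toggle switch 75 mm beyond it to +x.
- bush_mouth (a point): Centre of the upper rim of the trimmer's bush, 96 mm above the bench, 6 mm above the panel. The vertical bore is 11.4 mm wide with a 2.5 mm countersink; it guides the tool's 10 mm shaft. The bush is 22 mm across.
- trimmer: Shaft of the slotted brass screw, in the bush; origin on the axis at the screw head's top, 12 mm below the bush mouth, z up. Its axes turn with the screw, but stand at an unknown angle to the slot. Screw head 11 mm diameter; slot across it 2.6 mm wide, 5 mm deep. Turning takes 0.02 N m; the screw stays where it is left and does not rise or sink as it turns.
- screw_top (a point): Centre of the screw head's top, fixed to the unit. The slot's line starts at any angle; look or feel for it (half a turn covers every case): the blade drops in only within about 5 to 10 degrees of it. Pressed down, the screw gives on a spring from 2 N, is 1 mm down at 6 N, then is hard; more than 12 N of pressing and turning contact together breaks it. Let go, it comes back up.
- needle_tip (a point): Tip of the meter's thin black needle, 58 mm from its pivot. The needle turns clockwise (seen from above) as the screw turns clockwise, by 0.6 of the screw's angle; reaching the set hand takes 0.4 to 1.15 rad of the screw.
- sethand_tip (a point): Tip of the meter's set hand, a dark steel pointer ending in an arrowhead 12 mm long and 8 mm wide; same pivot and same 58 mm length as the needle, 4 mm below it. It stands clockwise of the needle at the start and does not move.
- set_hand: The meter's set hand; origin at the pivot that it shares with the needle, x along the hand to its tip, z up. A needle run past it by more than 8 mm (to this frame's -y) would trip the kiln.
- reamer: Bystander in the stand: brass reamer with a turned, round wooden handle 22 mm in diameter, its end 107 mm above its foot. Origin at the foot of its axis.
- pick: Bystander in the stand: steel pick with a thin round dark handle 11 mm in diameter, its end 95 mm above its foot. Origin at the foot of its axis.
- tin: Bystander: loose open steel loaf tin 110 by 250 by 60 mm with glass rods in it. Origin under its centre.
- dish: Bystander: loose round dark tin, 76 mm diameter, 30 mm high. Origin under its centre.
- burner: Bystander: fixed bench burner on a steel stand, 155 mm high, 250 mm long. Origin under its base.

How it is judged:
On the way, in this order (a step that is already met when the one before it is completed fails the run):
1. the tool's blade is down in the screw's slot (its edge more than 15 mm below the bush mouth, deeper than the pressed-down head) (z of blade_tip in the frame of bush_mouth below -0.015 m and horizontal distance between blade_tip and bush_mouth below 0.003 m), for 0.2 s.
2. with the blade in the slot, the needle's tip has come to within 4 mm of the set hand's tip (all of step 1 and horizontal distance between needle_tip and sethand_tip below 0.004 m), for 0.2 s.
At the end, for the whole second after the job is handed in: The needle's tip is within 4 mm (seen from above) of the set hand's tip, and the tuning tool stands released and at rest in a hole of the stand: blade tip within 5 mm of the hole's axis, tilted less than 0.12 rad, its shoulder less than 4 mm above the block's top (horizontal distance between needle_tip and sethand_tip below 0.004 m and (horizontal distance between blade_tip and hole0 below 0.005 m or horizontal distance between blade_tip and hole1 below 0.005 m or horizontal distance between blade_tip and hole2 below 0.005 m) and angle between tuning_tool's own z axis and vertical below 0.12 rad and z of blade_tip in the frame of stand below 0.009 m and linear speed of tuning_tool below 0.02 m/s); the robot touches nothing.
It fails at once if the tool bears on the trimmer screw with more than 12 N (pressing and turning contacts together) (contact force between tuning_tool and trimmer above 12 N).
It fails at once if the tool pushes anywhere on the controller with more than 25 N (contact force between tuning_tool and unit above 25 N).
It fails at once if the hand or arm itself bears on the controller (over 5 N) (contact force between any of the fingers, the arm and unit above 5 N).
It fails at once if another tool in the stand or a tin is displaced by more than 15 mm (distance of any of tin, dish, reamer, pick from where it was at the start of the episode above 0.015 m).
It fails at once if the needle is run past the set hand by more than 8 mm (y of needle_tip in the frame of set_hand below -0.008 m).
It also fails if it takes over 69 s, if anything falls off the work surface, if the arm or the gripper's body presses on something with over 40 N, if the wrist force passes 120 N, or if a joint passes its speed limit or range.

ROBOT

A 7-joint arm with a two-finger parallel gripper is mounted at the origin on the work surface. World frame = base frame: x ahead of the robot, y to its left, z up, the work surface at z = 0. Lengths are in m, angles in rad, forces in N, time in s.
With the tool pointing down it reaches from about 0.35 to 0.9 m from the base axis. Payload 7.2 kg.
Tool frame: the origin (TCP) lies on the centre line of the jaws, within the pads' length; the fingertips stand ctrl.nose_length ahead of it and the grasp point (between the pads) lies 8 mm behind it (ctrl.nose_length is the distance from the TCP to the fingertips, in m); z points along the fingers, y is the line along which they close (so a half turn about z gives the same grasp; the last joint's range is limited). The gripper opens to 85 mm and grips with 20 to 120 N. Pads are 22 mm wide; open, the fingers measure 114 mm over their backs; the gripper's body (76 mm by 85 mm) begins 54 mm behind the grasp point. The pads swing forward as they close: fully open they stand 13 mm farther back than shut.
Start: joints at [1.111, 0.411, -0.013, 1.596, 0.006, 1.134, -0.082], TCP at [0.239, -0.578, 0.242] pointing down, gripper open.
Joint ranges: [-2.95, 2.95], [-0.29, 1.99], [-1.47, 1.44], [0.14, 2.54], [-1.03, 4.17], [0.13, 1.85], [-2.86, 2.86]. Speed limits (rad/s): [2.39, 2.39, 3.01, 3.01, 3.14, 3.14, 3.14].

INTERFACE

Orientations are given as a rotation vector (axis times angle).
In Python, from rig import readout, grab_frame, close_job, ctrl gives the robot as it stands.
- The arm moves only by the tool drive_tool, never from a script. Its argument "series" is a list of rows, each a list of 7 numbers: the shift along the tool's x, y, z in mm, then the turn, a rotation vector about the tool's x, y, z in rad, then the closure, from 0 (fully open) to 1 (shut). A call has 1 to 5 rows; each row shifts and turns the commanded pose from where the row before left it, along the tool's axes as they then stand; what a row does not reach is not made up. A row lasts 1/12 s, in which the tool goes at most 41.7 mm and 7.16 degrees, less where a joint would pass 70% of its speed; a pose out of reach is approached as far as the arm can. A call is refused whole if a number of a shift passes 41.7 or a number of a turn 0.125, either way. A call with a gripper value outside its range is refused whole. The fingers move at their own pace and stop on an object; the grip force is fixed at half the most. Time passes only in rows, so rows that do not move let the fingers close. It gives the time, the measured TCP pose, the force, the opening and the grip force at its end, in the units of the state.
- readout.observe(): the state, without advancing time (a new reading comes with each control period).
- grab_frame(name): name is "side" or "top" or "wrist"; returns a dict with "img" (480x640x3 uint8, red, green, blue), "depth" (480x640 float32, m along the optical axis (not along the pixel's ray), 0 where there is no reading), "intrinsics" (3x3 intrinsics, pixels), "rvec" (rotation vector, rad) and "tvec" (3), from world to camera coordinates, as OpenCV has them; the wrist camera has in their place "hand_eye" (4x4, takes a point from camera to tool coordinates, whose origin is the TCP and whose axes are the flange's). Camera axes: x right, y down, z forward; pixel columns grow to the right and rows downward; lengths in m; the calibration is good to about 2 mm. The wrist camera is an equidistant fisheye: a pixel r from the principal point sees the ray r / f radians off the axis. A picture is of the moment at which its call begins: read the wrist's pose just before it.
- close_job(): hands the job in; it is judged then, once.
The state is a dict: "time_s": time; "joints": joint angles; "qd": joint speeds; "effort": joint torques, N m; "tool_pos": TCP position; "orientation": TCP orientation; "contact_force": force on the tool from outside, world axes, zero at the start; "torque": the same for the moment, N m; "finger_gap": finger opening in m; "gripper_force": force on a finger pad.
Only numpy, scipy, OpenCV 4.12 (cv2) and the standard library are available. Lean on these libraries where they do the work, as an engineer would, in place of code of your own. Each camera call takes 0.05 s, during which the arm holds its last target. There are 200 camera calls.

## Working session

There is one attempt and no reset: what is moved stays moved. The work goes in short steps, Python scripts to look and compute and a tool call to move; the robot and the scene stay as the last step left them, time stands still between calls to the robot, and variables do not carry over. Pictures are saved under pics/ and viewed, at most 10 in all, crops included, and the job is handed in when it is done.

Besides the shell and the picture viewer there is one more tool, called as name(argument=value, ...), one argument or row to a line, values as JSON. drive_tool: Moves the arm, as the interface text tells. Its arguments: {"type":"object","properties":{"series":{"type":"array","items":{"type":"array","items":{"type":"number"}}}},"required":["series"]}

```bash
mkdir -p pics
cat > h.py <<'E'
import numpy as np, cv2
from scipy.spatial.transform import Rotation as R
from rig import readout, grab_frame, close_job, ctrl
def grab(n):
    s=readout.observe(); f=grab_frame(n); f['s']=s
    if n=='wrist':
        T=np.eye(4); T[:3,:3]=R.from_rotvec(s['orientation']).as_matrix(); T[:3,3]=s['tool_pos']
        f['T']=T@np.array(f['hand_eye'])
    else:
        M=np.eye(4); M[:3,:3]=R.from_rotvec(np.ravel(f['rvec'])).as_matrix(); M[:3,3]=np.ravel(f['tvec']); f['T']=np.linalg.inv(M)
    f['fish']=n=='wrist'
    return f
def rays(f,uv):
    uv=np.atleast_2d(uv).astype(float); K=np.array(f['intrinsics'])
    p=(uv-K[[0,1],[2,2]])/K[[0,1],[0,1]]
    if f['fish']:
        r=np.linalg.norm(p,axis=1)+1e-12
        d=np.c_[p/r[:,None]*np.sin(r)[:,None],np.cos(r)]
    else: d=np.c_[p,np.ones(len(p))]
    return d@f['T'][:3,:3].T
def onz(f,uv,z):
    d=rays(f,uv); o=f['T'][:3,3]; return o+d*((z-o[2])/d[:,2])[:,None]
def cloud(f):
    v,u=np.mgrid[:480,:640]; d=f['depth'].ravel(); c=rays(f,np.c_[u.ravel(),v.ravel()])
    cz=c@f['T'][:3,2]
    P=f['T'][:3,3]+c*(d/cz)[:,None]; P[d==0]=np.nan
    return P.reshape(480,640,3)
def proj(f,P):
    P=np.atleast_2d(P); c=(P-f['T'][:3,3])@f['T'][:3,:3]; K=np.array(f['intrinsics'])
    if f['fish']:
        r=np.linalg.norm(c[:,:2],axis=1)+1e-12; p=c[:,:2]/r[:,None]*np.arctan2(r,c[:,2])[:,None]
    else: p=c[:,:2]/c[:,2:]
    return p*K[[0,1],[0,1]]+K[[0,1],[2,2]]
def save(f,name,crop=None,s=1):
    im=f['img'][:,:,::-1]
    if crop: a,b,c,d=crop; im=im[b:d,a:c]
    cv2.imwrite('pics/'+name,cv2.resize(im,None,fx=s,fy=s,interpolation=cv2.INTER_CUBIC))
E
python3 - <<'E'
from h import *
s=readout.observe(); print(s, ctrl.nose_length)
for n in('top','side'):
    f=grab(n); save(f,n+'.png'); print(n,f['T'].round(3).tolist(),np.array(f['intrinsics']).tolist())
E
```

```text
{'time_s': 0.0, 'joints': array([ 1.11076621,  0.41192771, -0.01273854,  1.59707964,  0.00557757,
        1.13429842, -0.08223143]), 'qd': array([-1.63002684e-04,  4.09521652e-04, -2.62098225e-03, -1.03780253e-03,
       -6.18455747e-04,  2.46597970e-04,  9.47109814e-05]), 'effort': array([-1.33163138e-05, -6.00622487e+01,  6.82374649e-01, -2.99412435e+01,
        1.38605456e-02,  1.08716899e-02,  5.43891997e-05]), 'tool_pos': array([ 0.23846669, -0.57717848,  0.24142102]), 'orientation': array([-3.07989601e+00, -6.11251530e-01,  6.48365467e-04]), 'contact_force': array([ 1.23033823,  0.2813357 , -0.22031419]), 'torque': array([-0.00555358,  0.03751728,  0.0044355 ]), 'gripper_force': 0.0, 'finger_gap': 0.08545940009943033} 0.011
top [[-0.013, -0.984, 0.178, 0.413], [-1.0, 0.013, -0.003, -0.105], [0.001, -0.178, -0.984, 1.144], [0.0, 0.0, 0.0, 1.0]] [[476.8466499715542, 0.0, 321.1954746538037], [0.0, 476.8466499715542, 234.80551521024177], [0.0, 0.0, 1.0]]
side [[-0.824, -0.389, 0.412, 0.172], [-0.566, 0.541, -0.622, 0.543], [0.019, -0.745, -0.666, 0.766], [0.0, 0.0, 0.0, 1.0]] [[446.34284820267993, 0.0, 319.517538769414], [0.0, 446.34284820267993, 240.89160021231527], [0.0, 0.0, 1.0]]
```

View pics/top.png

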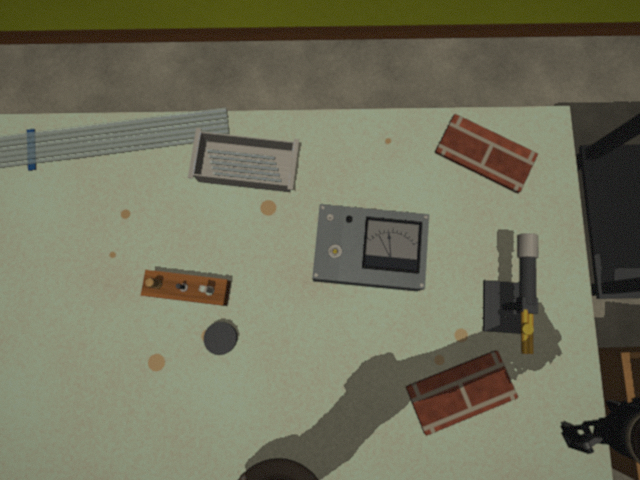

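View pics/side.png

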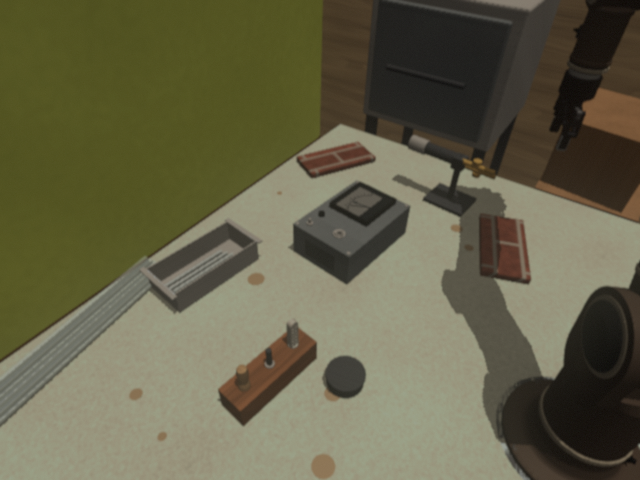

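The top view shows the stand at (186,287) with the white tool at (207,289), the pick at (182,287) and the reamer at (152,282). The bush is at (335,251) and the meter at (392,245). The side view agrees with this.

Run:
```python
from h import *
f=grab('top'); P=cloud(f); im=f['img'].astype(int)
hsv=cv2.cvtColor(f['img'],cv2.COLOR_RGB2HSV)
def rect(m,z,name):
    n,l,st,c=cv2.connectedComponentsWithStats(m.astype(np.uint8)); i=1+np.argmax(st[1:,4])
    v,u=np.where(l==i); W=onz(f,np.c_[u,v],z)[:,:2]
    r=cv2.minAreaRect((W*1000).astype(np.float32)); print(name,r,len(u))
    return W
x,y,z=P[...,0],P[...,1],P[...,2]
reg=lambda a,b,c,d:(np.arange(640)[None]>=a)&(np.arange(640)[None]<c)&(np.arange(480)[:,None]>=b)&(np.arange(480)[:,None]<d)
rect(reg(130,260,245,315)&(z>.04)&(z<.064),.055,'stand')
rect(reg(300,190,440,300)&(z>.08)&(z<.12),.09,'unit')
rect(reg(355,205,430,280)&(z>.099)&(z<.12),.106,'meter')
m=reg(195,278,220,300)&(z>.085); v,u=np.where(m); print('tool top',P[m].mean(0),P[m].max(0),len(u),u.mean(),v.mean())
print('bush',onz(f,[335,251],.096), 'tool',onz(f,[207,289],.12))
for n,q in(('tin',(245,160)),('dish',(221,337)),('burner',(520,300))): print(n,onz(f,[q],.05)[0])
print(np.nanmax(z[220:360,480:560]))
```

```text
stand ((493.9129638671875, 204.97357177734375), (192.76478576660156, 60.01084518432617), 82.33091735839844) 1979
unit ((578.4744262695312, -219.7644500732422), (249.8251953125, 170.853271484375), 83.73540496826172) 8382
meter ((578.4705200195312, -264.53009033203125), (126.00128936767578, 116.25405883789062), 83.69673919677734) 2958
tool top [0.48512026 0.1440555  0.11439471] [0.4931233  0.15588866 0.12757505] 74 204.64864864864865 288.5810810810811
bush [[ 0.56578356 -0.1382225   0.096     ]] tool [[0.48378849 0.13770589 0.12      ]]
tin [0.79582851 0.07224074 0.05      ]
dish [0.38090095 0.11970631 0.05      ]
burner [ 0.45439081 -0.55864713  0.05      ]
0.163381853442209
```

drive_tool(
  series=[
    [25,-28.4,-1,0,0,0,0],
    [25,-28.4,-1,0,0,0,0],
    [25,-28.4,0,0,0,0,0],
    [25,-28.4,0,0,0,0,0],
    [25,-28.4,0,0,0,0,0],
  ],
)

```text
time_s: 0.57
tool_pos: [0.3001, -0.3969, 0.2441]
orientation: [-3.081, -0.611, 0.0]
contact_force: [-0.1, 0.8, -0.3]
finger_gap: 0.0854
gripper_force: 0.0
```

drive_tool(
  series=[
    [25,-28.4,0,0,0,0,0],
    [25,-28.4,0,0,0,0,0],
    [25,-28.4,0,0,0,0,0],
    [25,-28.4,0,0,0,0,0],
    [25,-28.4,0,0,0,0,0],
  ],
)

```text
time_s: 0.98
tool_pos: [0.3613, -0.2179, 0.2444]
orientation: [3.081, 0.611, 0.0]
contact_force: [0.5, -0.5, -0.2]
finger_gap: 0.0855
gripper_force: 0.0
```

drive_tool(
  series=[
    [25,-28.4,0,0,0,0,0],
    [25,-28.4,0,0,0,0,0],
    [25,-28.4,0,0,0,0,0],
    [25,-28.4,0,0,0,0,0],
    [0,0,0,0,0,0,0],
  ],
)

```text
time_s: 1.4
tool_pos: [0.4122, -0.0697, 0.2448]
orientation: [-3.077, -0.624, -0.004]
contact_force: [-0.2, -0.1, 0.4]
finger_gap: 0.0854
gripper_force: 0.0
```

Run:
```python
from h import *
f=grab('wrist'); save(f,'w1.png'); print(np.array(f['hand_eye']).round(3).tolist(), np.array(f['intrinsics']).tolist(), f['s']['joints'])
```

```text
[[-0.001, -0.963, -0.271, 0.069], [1.0, -0.001, 0.001, 0.001], [-0.001, -0.271, 0.963, -0.132], [0.0, 0.0, 0.0, 1.0]] [[371.64829954431775, 0.0, 312.5086409854927], [0.0, 371.64829954431775, 237.97897680085683], [0.0, 0.0, 1.0]] [ 0.46505493  0.07629777 -0.42927322  2.03807352  0.03424536  1.03240423
 -1.15121304]
```

View pics/w1.png

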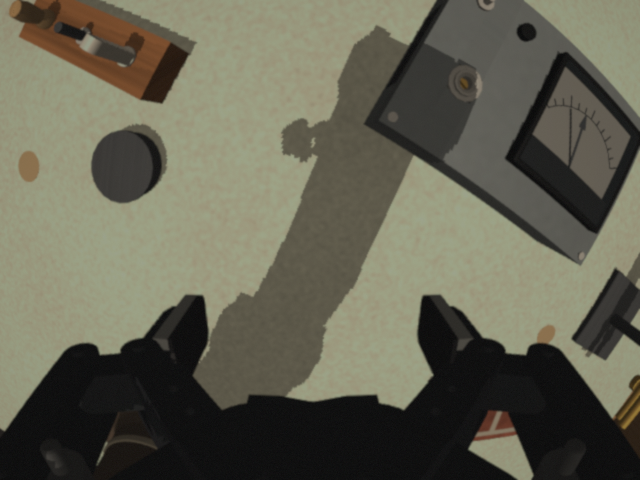

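The wrist view shows the bush at (465,84), the meter's pivot at (571,166), the needle tip near (571,96) and the set hand's tip near (585,115). The tool is at (107,50). I'm moving over the tool.

drive_tool(
  series=[
    [25,-28.4,0,0,0,0,0],
    [25,-28.4,0,0,0,0,0],
    [25,-28.4,0,0,0,0,0],
    [25,-28.4,0,0,0,0,0],
    [25,-28.4,0,0,0,0,0],
  ],
)

```text
time_s: 1.87
tool_pos: [0.472, 0.1025, 0.2442]
orientation: [3.081, 0.608, -0.0]
contact_force: [0.0, -1.2, -0.4]
finger_gap: 0.0855
gripper_force: 0.0
```

drive_tool(
  series=[
    [25,-28.4,0,0,0,0,0],
    [0,0,0,0,0,0,0],
    [0,0,0,0,0,0,0],
    [0,0,0,0,0,0,0],
  ],
)

```text
time_s: 2.2
tool_pos: [0.4837, 0.1368, 0.2437]
orientation: [3.081, 0.61, -0.002]
contact_force: [-0.1, -0.1, 0.2]
finger_gap: 0.0853
gripper_force: 0.0
```

Run:
```python
from h import *
f=grab('wrist'); save(f,'w2.png',(160,60,480,300),2.5); print(f['s']['tool_pos'],f['s']['joints'], R.from_rotvec(f['s']['orientation']).as_matrix().round(3).tolist())
np.savez('w2.npz',**{k:v for k,v in f.items() if k!='s'})
```

```text
[0.48372808 0.13678042 0.24367997] [ 0.11814394  0.25609266 -0.58099196  1.85433566  0.15887119  1.07871269
 -1.70324052] [[0.924, 0.381, -0.001], [0.381, -0.924, -0.001], [-0.002, 0.001, -1.0]]
```

View pics/w2.png

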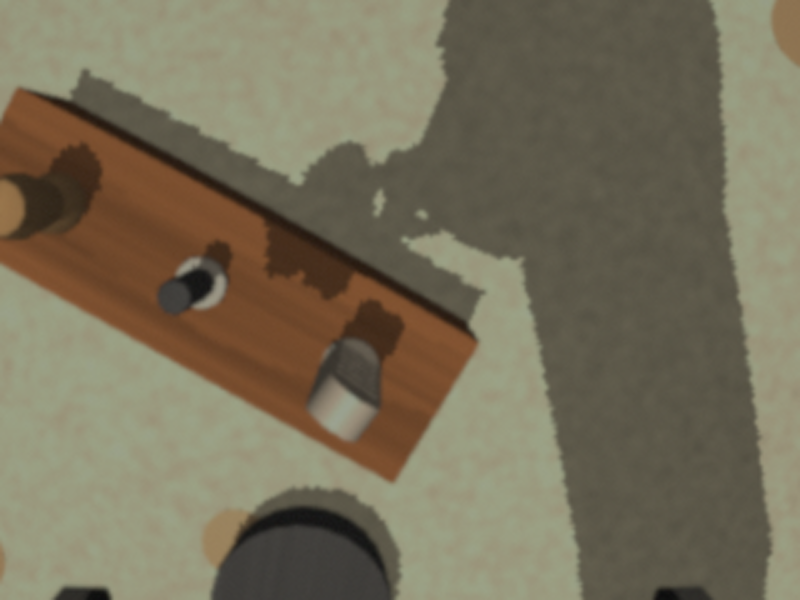

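The tool's handle top is at crop (343,415), which is about full-image (297,226). The pick is at (175,295) and the reamer at (8,208).

Run:
```python
from h import *
g=np.load('w2.npz'); f={k:g[k] for k in g}; f['fish']=True
P=cloud(f); Z=P[190:245,275:325,2]
print((Z[::2,::2]*1000).round().astype(int).tolist().__str__().replace('],','],\n'))
Q=P[185:250,270:330].reshape(-1,3); 
for lo,hi in((.115,.14),(.105,.125),(.08,.14),(.07,.1)):
    q=Q[(Q[:,2]>lo)&(Q[:,2]<hi)]; r=cv2.minAreaRect((q[:,:2]*1000).astype(np.float32)); print(lo,hi,len(q),q.mean(0),r)
m=(P[...,2]>.045)&(P[...,2]<.062); q=P[m]; q=q[(abs(q[:,0]-.494)<.08)&(abs(q[:,1]-.2)<.13)]; print(cv2.minAreaRect((q[:,:2]*1000).astype(np.float32)))
save(f,'w2b.png',(275,180,335,240),8)
```

```text
[[55, 55, 56, 55, 56, 55, 55, 55, 56, 56, 57, 55, 56, 56, 54, 55, 56, 55, 55, 57, 56, 56, 55, 55, 56],
 [55, 55, 56, 56, 54, 55, 54, 54, 56, 55, 55, 55, 56, 56, 55, 56, 54, 54, 56, 55, 56, 55, 55, 55, 55],
 [54, 56, 54, 55, 56, 54, 55, 56, 55, 55, 55, 56, -9223372036854775808, 55, 56, 54, 55, 56, 57, 54, 55, 55, 54, 54, 55],
 [56, 54, 55, 55, 56, 56, 54, 56, 56, 56, 62, 58, 60, 58, 58, 56, 54, 55, 56, 55, 55, 56, 56, 56, 55],
 [55, 55, 57, 56, 55, 56, 53, 56, 56, 58, 70, 66, 58, 58, 58, 58, 56, 55, 55, 56, 56, 55, 54, 56, 56],
 [55, 55, 55, 56, 55, 55, 56, 56, 58, 73, 80, 74, 67, 66, 58, 58, 58, 59, 55, 56, 55, 54, 55, 56, 57],
 [54, 56, 56, 56, 56, 56, 56, 58, 66, 90, 88, 83, 76, 72, 65, 63, 59, 59, 56, 54, 55, 54, 55, 55, 54],
 [55, 56, 56, 56, 55, 56, 56, 64, 76, 98, 93, 91, 82, 80, 74, 65, 58, 60, 54, 57, 56, 55, 54, 55, -9223372036854775808],
 [56, 55, 56, 56, 55, 55, 55, 81, 91, 106, 100, 98, 91, 89, 82, 74, 67, 64, 57, 55, 56, 56, 56, 56, 55],
 [56, 55, 55, 56, 55, 55, 74, 95, 107, 114, 109, 104, 100, 96, 91, 82, 77, 75, 65, 56, 57, 56, 54, 56, 55],
 [56, 55, 57, 55, 55, 56, 9
[... 2034 characters left out ...]
 149.44129943847656), (18.392662048339844, 13.06356143951416), 75.22224426269531)
0.105 0.125 455 [0.48889556 0.14986417 0.11997982] ((487.2760314941406, 149.33018493652344), (18.526063919067383, 13.332164764404297), 75.09193420410156)
0.08 0.14 736 [0.48941561 0.14969031 0.11452738] ((487.393310546875, 149.29263305664062), (18.560150146484375, 13.577057838439941), 74.92372131347656)
0.07 0.1 182 [0.49229166 0.1496641  0.08503343] ((491.8026123046875, 150.57778930664062), (10.061552047729492, 21.29473876953125), 17.921852111816406)
((495.13543701171875, 208.70387268066406), (190.68466186523438, 61.380001068115234), 82.1907958984375)<stdin>:4: RuntimeWarning: invalid value encountered in cast
```

View pics/w2b.png

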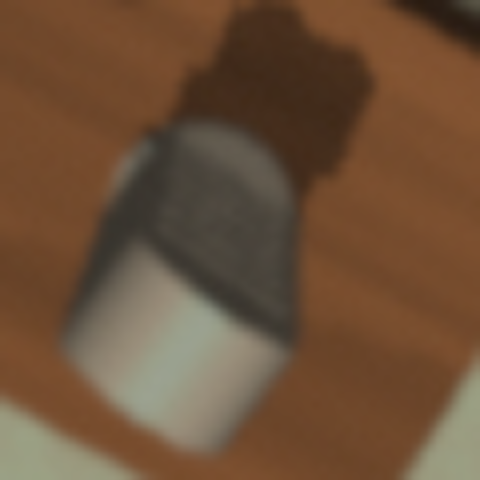

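The enlarged view shows the flat handle clearly. By depth its top centre is at (0.487, 0.149), its 18 mm side lies along 75° and its 12 mm side along −15°. I'm turning the jaws to match.

drive_tool(
  series=[
    [8,-10.3,0,0,0,-0.115,0],
    [0,0,0,0,0,-0.115,0],
    [0,0,0,0,0,-0.115,0],
    [0,0,0,0,0,-0.115,0],
    [0,0,0,0,0,-0.115,0],
  ],
)

```text
time_s: 2.67
tool_pos: [0.4874, 0.1485, 0.2443]
orientation: [2.778, 1.464, -0.001]
contact_force: [0.3, 0.2, 0.9]
finger_gap: 0.0854
gripper_force: 0.0
```

drive_tool(
  series=[
    [0,0,0,0,0,-0.115,0],
    [0,0,0,0,0,-0.115,0],
    [0,0,0,0,0,-0.115,0],
    [0,0,0,0,0,0,0],
    [0,0,0,0,0,0,0],
  ],
)

```text
time_s: 3.08
tool_pos: [0.4874, 0.149, 0.2442]
orientation: [2.495, 1.908, -0.001]
contact_force: [-0.4, -0.2, -0.3]
finger_gap: 0.0854
gripper_force: 0.0
```

```bash
cat >> h.py <<'E'
def pose():
    s=readout.observe(); M=R.from_rotvec(s['orientation']).as_matrix()
    print('p',s['tool_pos'].round(4),'yang',np.degrees(np.arctan2(M[1,1],M[0,1])).round(2),'tilt',M[:2,2].round(4),'F',s['contact_force'].round(2),'T',s['torque'].round(3),'j',s['joints'].round(2))
    return s,M
E
python3 - <<'E'
from h import *
s,M=pose(); f=grab('wrist'); P=cloud(f)
q=P[P[...,2]>.115]; q=q[np.linalg.norm(q[:,:2]-[.487,.149],axis=1)<.02]
r=cv2.minAreaRect((q[:,:2]*1000).astype(np.float32)); print(r,len(q))
print('delta tool',M.T@(np.r_[np.array(r[0])/1000,.090]-s['tool_pos']))
E
```

```text
p [0.4874 0.149  0.2442] yang -15.19 tilt [ 0.     -0.0009] F [-0.43 -0.19 -0.32] T [ 0.028  0.011 -0.028] j [ 0.22  0.3  -0.75  1.83  0.23  1.1  -0.87]
((490.1127014160156, 155.85035705566406), (28.71816635131836, 28.681842803955078), 23.503332138061523) 10087
delta tool [0.00747815 0.00076468 0.15423418]
```

Run:
```python
from h import *
s,M=pose(); f=grab('wrist'); P=cloud(f)
q=P[(P[...,2]>.115)&(P[...,2]<.13)]; q=q[np.linalg.norm(q[:,:2]-[.487,.149],axis=1)<.02]
r=cv2.minAreaRect((q[:,:2]*1000).astype(np.float32)); print(r,len(q))
print('delta tool',M.T@(np.r_[np.array(r[0])/1000,.090]-s['tool_pos']))
```

```text
p [0.4874 0.1494 0.2443] yang -15.19 tilt [ 0.0001 -0.0007] F [-0.19 -0.58 -0.54] T [ 0.038  0.059 -0.001] j [ 0.22  0.3  -0.75  1.83  0.23  1.1  -0.87]
((487.46429443359375, 150.21449279785156), (16.80707550048828, 11.499903678894043), 75.06193542480469) 420
delta tool [ 0.00093084 -0.00025143  0.15429145]
```

drive_tool(
  series=[
    [0.8,0,35,0,0,0,0],
    [0,0,35,0,0,0,0],
    [0,0,35,0,0,0,0],
    [0,0,25,0,0,0,0],
    [0,0,15,0,0,0,0],
  ],
)

```text
time_s: 3.6
tool_pos: [0.486, 0.1505, 0.0964]
orientation: [-2.492, -1.912, 0.006]
contact_force: [-0.4, -0.5, -0.1]
finger_gap: 0.0852
gripper_force: 0.0
```

drive_tool(
  series=[
    [0,0,9,0,0,0,0],
    [0,0,0,0,0,0,0],
    [0,0,0,0,0,0,0.5],
    [0,0,0,0,0,0,0.7],
    [0,0,0,0,0,0,1],
  ],
)

```text
time_s: 4.02
tool_pos: [0.4884, 0.1518, 0.0916]
orientation: [2.489, 1.915, 0.003]
contact_force: [0.2, -0.0, -1.4]
finger_gap: 0.0517
gripper_force: 0.0
```

drive_tool(
  series=[
    [0,0,0,0,0,0,1],
    [0,0,0,0,0,0,1],
    [0,0,0,0,0,0,1],
    [0,0,0,0,0,0,1],
    [0,0,0,0,0,0,1],
  ],
)

```text
time_s: 4.43
tool_pos: [0.4878, 0.1516, 0.0907]
orientation: [2.49, 1.915, 0.001]
contact_force: [-0.3, -0.6, 4.3]
finger_gap: 0.0113
gripper_force: 58.8
```

```bash
python3 -c "
from h import *
pose()"
```

```text
p [0.4878 0.1516 0.0907] yang -14.85 tilt [ 0.0007 -0.0001] F [-0.29 -0.56  4.3 ] T [-0.127  0.173 -0.048] j [ 0.12  0.5  -0.65  1.99  0.42  0.79 -1.04]
```

drive_tool(
  series=[
    [0,0,-5,0,0,0,1],
    [0,0,-25,0,0,0,1],
    [0,0,-35,0,0,0,1],
    [0,0,-35,0,0,0,1],
    [0,0,-25,0,0,0,1],
  ],
)

```text
time_s: 4.85
tool_pos: [0.4877, 0.1522, 0.2181]
orientation: [2.489, 1.917, 0.003]
contact_force: [1.2, 0.5, 0.6]
finger_gap: 0.0115
gripper_force: 58.6
```

drive_tool(
  series=[
    [-32.8,15.1,0,0,0,0,1],
    [-32.8,15.1,0,0,0,0,1],
    [-32.8,15.1,0,0,0,0,1],
    [-32.8,15.1,0,0,0,0,1],
    [-32.8,15.1,0,0,0,0,1],
  ],
)

```text
time_s: 5.27
tool_pos: [0.5184, -0.0279, 0.2156]
orientation: [2.489, 1.916, 0.0]
contact_force: [0.6, 0.7, -0.4]
finger_gap: 0.0114
gripper_force: 58.7
```

drive_tool(
  series=[
    [-32.8,15.1,0,0,0,0,1],
    [-32.8,15.1,0,0,0,0,1],
    [-32.8,15.1,0,0,0,0,1],
    [-32.8,15.1,0,0,0,0,1],
    [-32.8,15.1,0,0,0,0,1],
  ],
)

```text
time_s: 5.68
tool_pos: [0.5493, -0.2059, 0.2155]
orientation: [-2.489, -1.916, 0.0]
contact_force: [1.0, 0.7, -0.7]
finger_gap: 0.0112
gripper_force: 58.7
```

drive_tool(
  series=[
    [0,0,0,0,0,0,1],
    [0,0,0,0,0,0,1],
    [0,0,0,0,0,0,1],
    [0,0,0,0,0,0,1],
  ],
)

```text
time_s: 6.02
tool_pos: [0.5495, -0.2024, 0.2154]
orientation: [-2.487, -1.918, -0.001]
contact_force: [0.0, 1.6, -1.0]
finger_gap: 0.0111
gripper_force: 58.6
```

Run:
```python
from h import *
import pickle
s,M=pose(); f=grab('wrist'); pickle.dump(f,open('w3.pkl','wb')); save(f,'w3.png',(120,40,520,340),2)
```

```text
p [ 0.5495 -0.2024  0.2154] yang -14.72 tilt [-0.      0.0008] F [ 0.    1.65 -1.05] T [ 0.051 -0.018 -0.071] j [ 0.72  0.44 -0.6   1.7   0.27  1.09 -0.22]
```

View pics/w3.png

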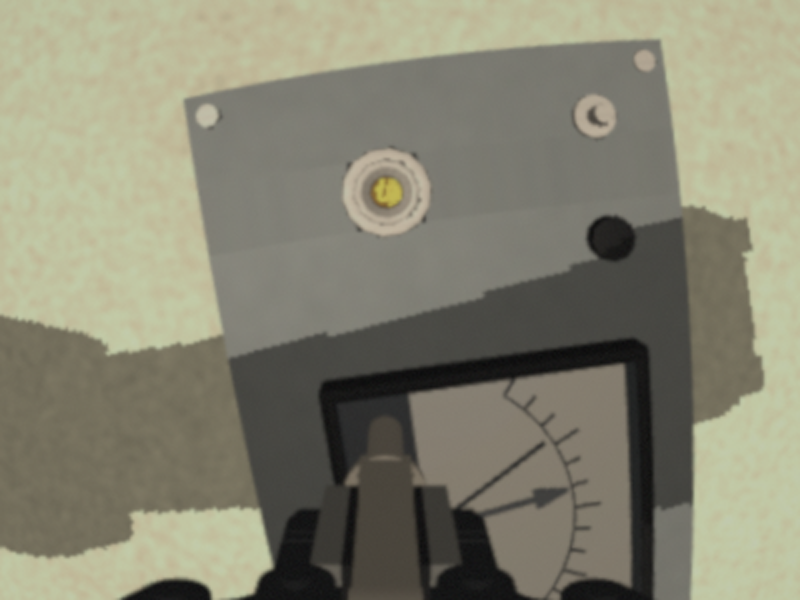

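The view shows the bush at (313,136) full-image with the brass screw inside. The needle tip is at about (391.5,262) and the set hand's tip at (404,285.5). I'm enlarging the screw.

Run:
```python
from h import *
import pickle
f=pickle.load(open('w3.pkl','rb')); save(f,'w3b.png',(288,111,338,161),10)
im=f['img'].astype(int); hsv=cv2.cvtColor(f['img'],cv2.COLOR_RGB2HSV)
sub=cv2.cvtColor(f['img'],cv2.COLOR_RGB2GRAY)
m=(np.hypot(*(np.indices((480,640))-np.array([136,313])[:,None,None]))<28)&(sub>np.median(sub[100:170,260:285])+25)
v,u=np.where(m); (c,r)=cv2.minEnclosingCircle(np.c_[u,v].astype(np.float32)); print('circle',c,r)
B=onz(f,[c],.096)[0]; print('bush',B, 'panel',np.nanmedian(cloud(f)[100:170,250:285,2]))
y=(hsv[...,1]>110)&(hsv[...,0]>12)&(hsv[...,0]<40)&m|((hsv[...,1]>110)&(np.hypot(*(np.indices((480,640))-np.array([136,313])[:,None,None]))<14))
v,u=np.where(y); print('brass',u.mean(),v.mean(),len(u),'at z.084',onz(f,[[u.mean(),v.mean()]],.084))
n,sh=onz(f,[[391.5,262]],.104)[0],onz(f,[[404,285.5]],.100)[0]
print('needle',n,'set',sh,np.linalg.norm((n-sh)[:2]))
d=(n-sh)[:2]
s=f['s'];M=R.from_rotvec(s['orientation']).as_matrix(); print('delta',M.T@(B-s['tool_pos']))
# tool blade tip direction: project expected
print('exp tip px',proj(f,s['tool_pos']+M@[0,0,.0857]))
```

```text
circle (312.53790283203125, 135.7327423095703) 21.78438949584961
bush [ 0.56770499 -0.13639318  0.096     ] panel 0.09043521850592418
brass 312.95580110497235 135.75138121546962 181 at z.084 [[ 0.56800087 -0.13647854  0.084     ]]
needle [ 0.5995779  -0.23408329  0.104     ] set [ 0.60589138 -0.25637513  0.1       ] 0.023168650367304165
delta [0.06840326 0.0008527  0.11947879]
exp tip px [[311.28618438 248.86356209]]
```

View pics/w3b.png

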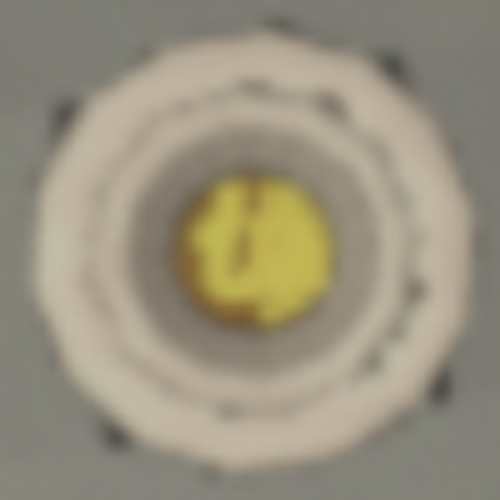

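The dark slot line runs roughly vertically, from about (250,185) to (240,270) in the 10x crop. I'm measuring its angle.

Run:
```python
from h import *
import pickle
for k in range(1):
    f=pickle.load(open('w3.pkl','rb'))
    g=f['img'][...,:2].astype(float).mean(2)
    acc=g.copy(); 
print(acc[126:146,303:323].astype(int))
G=np.mean([grab_frame('wrist')['img'][...,:2].astype(float).mean(2) for _ in range(4)],0)
c0=(313.2,135.9)
for name,A in(('one',acc),('avg',G)):
    out=[]
    for a in range(0,180,5):
        d=np.array([np.cos(np.radians(a)),np.sin(np.radians(a))]); n=np.array([-d[1],d[0]]); best=1e9
        for off in np.arange(-1.5,1.6,.5):
            t=np.linspace(-5,5,21); p=np.array(c0)+off*n+t[:,None]*d
            val=cv2.remap(A.astype(np.float32),p[None,:,0].astype(np.float32),p[None,:,1].astype(np.float32),1).mean()
            if val<best: best,bo=val,off
        out.append((round(float(best)),a,float(bo)))
    print(name,sorted(out)[:7])
```

```text
[[176 165 152 142 135 131 131 133 132 130 132 136 137 137 140 144 149 155
  166 173]
 [166 151 138 132 131 128 127 125 122 118 119 123 127 132 138 143 144 146
  151 160]
 [154 137 130 128 128 123 119 122 121 115 112 119 123 125 132 137 140 143
  146 149]
 [140 130 126 123 119 115 127 146 150 139 127 142 148 148 143 136 135 141
  146 147]
 [131 126 124 115 108 114 141 171 173 154 140 162 171 172 164 146 133 137
  145 146]
 [126 125 118 107 106 122 152 179 177 155 145 168 177 180 176 161 142 134
  141 144]
 [124 121 111 105 117 140 166 182 180 164 162 176 182 184 181 173 157 139
  139 144]
 [124 119 107 112 137 164 180 186 179 167 175 183 186 185 186 183 170 149
  137 143]
 [124 118 108 118 151 177 185 184 171 156 175 183 184 184 187 185 176 157
  139 144]
 [122 114 108 118 147 173 185 182 164 148 173 183 182 184 186 187 182 164
  141 143]
 [121 112 108 115 132 160 182 179 159 149 174 184 185 186 187 187 183 166
  141 143]
 [121 115 110 114 126 156 180 177 159 157 177 186 187 187 188 187 183 164
  138 143]
 [124 119 109 111 126 154 179 178 168 176 183 185 187 187 187 186 182 165
  140 143]
 [124 120 112 109 121 148 174 183 182 184 184 184 186 187 185 182 176 160
  142 144]
 [124 123 118 110 111 128 153 170 175 173 173 174 180 182 178 167 153 141
  143 145]
 [127 125 122 112 107 111 124 135 137 136 143 163 171 173 168 149 132 135
  143 146]
 [136 127 126 121 114 106 107 112 113 113 127 155 163 151 137 127 129 138
  143 145]
 [146 132 128 125 122 117 110 103 102 103 110 127 132 126 127 133 138 142
  144 148]
 [160 143 132 128 127 125 122 119 118 115 113 119 128 130 134 138 142 143
  147 159]
 [173 160 147 136 132 129 130 129 129 128 127 130 135 137 139 140 142 148
  159 174]]
one [(162, 95, 1.5), (162, 100, 1.5), (162, 105, 1.5), (163, 90, 1.0), (163, 110, 1.5), (164, 85, 1.0), (166, 80, 1.0)]
avg [(162, 75, 1.5), (162, 80, 1.5), (162, 85, 1.5), (162, 90, 1.5), (162, 95, 1.5), (163, 100, 1.5), (163, 105, 1.5)]
```

Run:
```python
from h import *
import pickle
f=pickle.load(open('w3.pkl','rb')); g=cv2.cvtColor(f['img'],cv2.COLOR_RGB2GRAY)
print(g[244:268:2,298:330])
D=f['depth'][246:268:3,300:328:3]; print((D*1000).round())
```

```text
[[ 45  46  45  46  47  46  45  45  47  45  45  45  46  47  47  47  46  45
   46  46  47  46  47  47  47  47  63  98 120 127 127 126]
 [ 45  46  46  45  47  46  45  47  46  46  47  47  47  48  49  48  47  46
   45  47  45  46  47  46  46  47  58  87 113 126 127 127]
 [ 45  45  45  44  46  45  46  45  47  49  53  55  59  62  62  61  59  56
   53  50  48  46  44  46  46  47  54  77 106 123 126 128]
 [ 45  45  46  45  44  45  47  51  56  62  67  69  69  69  69  70  70  69
   68  64  59  51  47  45  47  46  50  67  98 121 127 127]
 [ 46  45  46  46  44  45  51  59  65  68  70  70  69  69  69  69  70  68
   69  68  68  62  54  47  46  46  47  59  93 119 126 127]
 [ 46  45  45  46  45  48  54  64  68  69  68  69  69  69  70  69  69  70
   69  69  66  67  60  50  46  45  47  56  83 109 123 127]
 [ 46  45  45  46  45  48  58  66  68  69  69  68  69  69  70  69  69  69
   68  69  69  67  62  52  47  47  46  51  74 102 122 126]
 [ 45  45  46  46  46  50  60  65  68  68  69  69  69  70  69  70  70  68
   69  69  68  67  63  54  47  45  46  48  63  94 120 126]
 [ 44  45  45  45  47  51  61  67  6
[... 221 characters left out ...]
108 124]
 [ 46  44  45  45  45  53  64  66  67  68  69  69  69  69  69  69  69  69
   70  68  69  68  64  58  49  47  45  45  50  69  98 121]
 [ 44  45  46  48  50  57  65  67  69  69  70  70  71  72  72  73  71  72
   72  70  69  69  65  60  53  48  49  46  48  59  90 118]]
[[253. 252. 253. 254. 252. 253. 253. 253. 253. 253.]
 [253. 253. 253. 220. 219. 221. 254. 255. 254. 252.]
 [254. 256. 218. 214. 212. 214. 217. 254. 255. 255.]
 [256. 255. 211. 209. 206. 208. 210. 255. 256. 255.]
 [256. 255. 207. 204. 203. 205. 207. 256. 256. 256.]
 [256. 255. 201. 199. 198. 199. 199. 257. 256. 256.]
 [256. 255. 198. 195. 193. 195. 197. 205. 256. 256.]
 [258. 257. 177. 175. 175. 176. 176. 199. 256. 256.]]
```

drive_tool(
  series=[
    [0,0,0,0,0,-0.1133,1],
    [0,0,0,0,0,-0.1133,1],
    [0,0,0,0,0,-0.1133,1],
    [0,0,0,0,0,-0.1133,1],
    [0,0,0,0,0,-0.1133,1],
  ],
)

```text
time_s: 6.68
tool_pos: [0.5496, -0.2037, 0.2154]
orientation: [1.847, 2.541, -0.0]
contact_force: [0.1, 0.0, -0.1]
finger_gap: 0.0116
gripper_force: 58.6
```

drive_tool(
  series=[
    [0,0,0,0,0,-0.1133,1],
    [0,0,0,0,0,-0.1133,1],
    [0,0,0,0,0,-0.1133,1],
    [0,0,0,0,0,-0.1133,1],
    [0,0,0,0,0,-0.1133,1],
  ],
)

```text
time_s: 7.1
tool_pos: [0.5495, -0.2039, 0.2154]
orientation: [1.063, 2.956, -0.0]
contact_force: [0.6, 0.5, -0.5]
finger_gap: 0.0111
gripper_force: 58.6
```

drive_tool(
  series=[
    [0,0,0,0,0,-0.1133,1],
    [0,0,0,0,0,-0.1133,1],
    [0,0,0,0,0,0,1],
    [0,0,0,0,0,0,1],
    [0,0,0,0,0,0,1],
  ],
)

```text
time_s: 7.52
tool_pos: [0.5495, -0.2041, 0.2153]
orientation: [0.737, 3.054, -0.0]
contact_force: [0.3, 0.0, 0.0]
finger_gap: 0.0115
gripper_force: 58.6
```

Run:
```python
from h import *
s,M=pose(); print('delta', M.T@(np.array([.5677,-.1364,.106+.0857])-s['tool_pos']))
```

```text
p [ 0.5495 -0.2041  0.2153] yang 62.86 tilt [ 0.0001 -0.0001] F [0.27 0.05 0.  ] T [0.033 0.079 0.014] j [ 0.91  0.52 -0.9   1.68  0.44  1.15  0.99]
delta [0.01467886 0.06851109 0.02364039]
```

Run:
```python
from h import *
s,M=pose(); f=grab('wrist'); g=cv2.cvtColor(f['img'],cv2.COLOR_RGB2GRAY); hsv=cv2.cvtColor(f['img'],cv2.COLOR_RGB2HSV)
e=proj(f,[[.5677,-.1364,.096]])[0]; print('exp bush',e, 'exp rim front',proj(f,s['tool_pos']+M@[.005,0,.0797]),'sides',proj(f,s['tool_pos']+M@[0,.005,.0797]),proj(f,s['tool_pos']+M@[0,-.005,.0797]))
c=e.round().astype(int); a=g[c[1]-32:c[1]+33,c[0]-32:c[0]+33]
y=(hsv[...,1]>110); yy=y[c[1]-20:c[1]+20,c[0]-20:c[0]+20]; v,u=np.where(yy); print('brass',u.mean()+c[0]-20,v.mean()+c[1]-20,len(u))
cir=cv2.HoughCircles(cv2.resize(a,None,fx=4,fy=4,interpolation=2),3,1.5,60,param1=120,param2=.5,minRadius=60,maxRadius=100)
print(cir if cir is None else cir[0][:3]/4+np.r_[c-32,0])
save(f,'w4.png',(230,130,530,330),2.6)
print(g[240:262,312],g[256,296:330])
```

```text
p [ 0.5495 -0.2041  0.2153] yang 62.86 tilt [ 0.0001 -0.0001] F [0.27 0.05 0.  ] T [0.033 0.079 0.014] j [ 0.91  0.52 -0.9   1.68  0.44  1.15  0.99]
exp bush [409.77794971 213.80566239] exp rim front [[312.97486911 243.14821287]] sides [[321.32923103 251.14619422]] [[304.62271539 251.15408242]]
brass 407.31531531531533 212.42342342342343 111
[[410.4375     215.5625      22.38750076]
 [378.5625     195.3125      15.33749962]
 [426.1875     182.5625      15.14999962]]
[46 45 45 44 45 44 47 53 63 68 69 69 69 69 69 69 70 69 69 69 69 70] [121 122 123 125 125 126 125 118  97  78  70  70  70  70  70  69  70  69
  70  69  68  69  70  70  83 104  97  68  37  24  22  20  17  20]
```

View pics/w4.png

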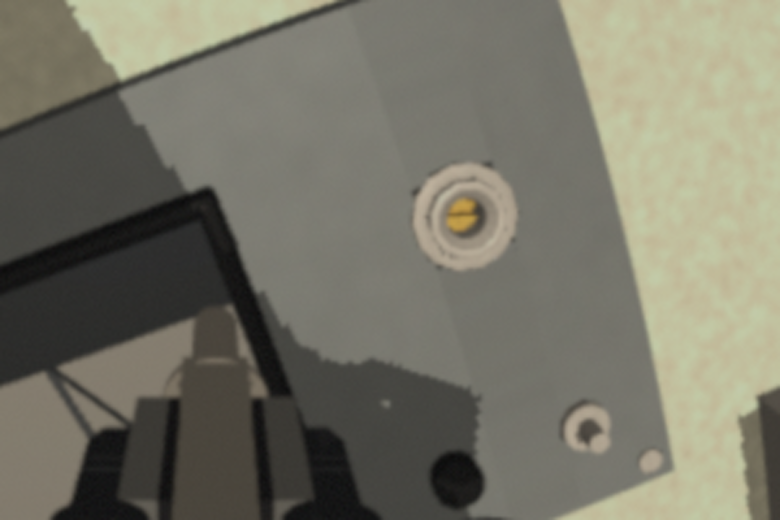

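The bush centre is at about (409,213) full-image, and the slot runs horizontally, so it is already parallel to the blade. The tool's tip sits about 2 mm back along tool x in the grip, so I'm moving over the bush with that correction.

drive_tool(
  series=[
    [8,23,0,0,0,0,1],
    [5,23,0,0,0,0,1],
    [4,22.2,0,0,0,0,1],
    [0,0,10,0,0,0,1],
    [0,0,10,0,0,0,1],
  ],
)

```text
time_s: 7.98
tool_pos: [0.566, -0.1339, 0.1956]
orientation: [0.729, 3.054, -0.0]
contact_force: [0.3, 0.6, -0.3]
finger_gap: 0.011
gripper_force: 58.7
```

drive_tool(
  series=[
    [0,0,0,0,0,0,1],
    [0,0,0,0,0,0,1],
    [0,0,0,0,0,0,1],
  ],
)

```text
time_s: 8.23
tool_pos: [0.565, -0.1368, 0.1952]
orientation: [-0.735, -3.054, 0.001]
contact_force: [-0.1, 0.3, 0.0]
finger_gap: 0.0113
gripper_force: 58.7
```

Run:
```python
from h import *
s,M=pose(); f=grab('wrist'); save(f,'w5.png',(232,170,392,290),5)
print(M.T@(np.array([.5677,-.1364,.096])-s['tool_pos']), proj(f,[.5677,-.1364,.096]),proj(f,s['tool_pos']+M@[-.002,0,.0857]))
```

```text
p [ 0.565  -0.1368  0.1952] yang 62.94 tilt [-0.0005 -0.0003] F [-0.05  0.29  0.02] T [ 0.06  0.   -0.04] j [ 0.79  0.54 -0.89  1.72  0.46  1.11  0.86]
[-0.00225578  0.00162978  0.09915672] [[315.45361081 245.2756858 ]] [[312.96871609 251.25568124]]
```

View pics/w5.png

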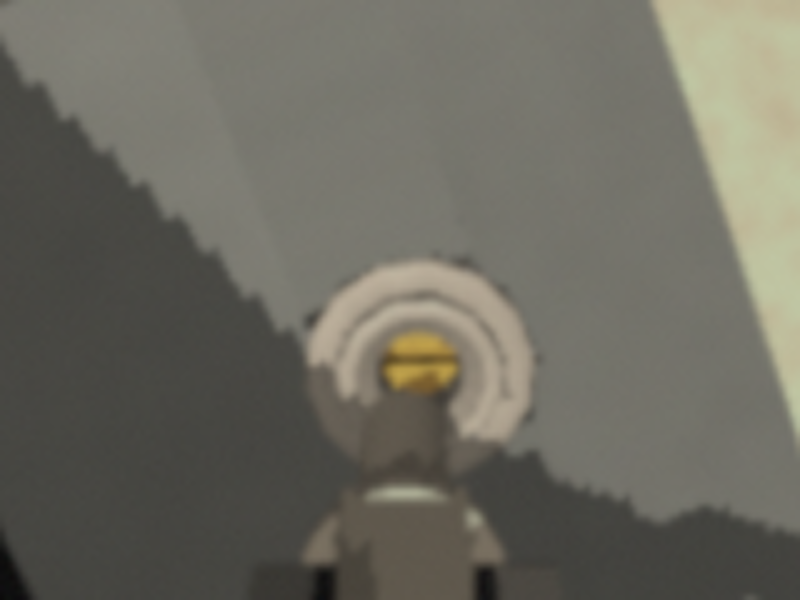

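The slot lies horizontally, in line with the blade. The bush centre is at crop (423,370) and the shaft at x≈404, so I shift 2 mm along +y and then descend gently.

drive_tool(
  series=[
    [-0.2,2.1,0,0,0,0,1],
    [0,0,3,0,0,0,1],
    [0,0,3,0,0,0,1],
    [0,0,3,0,0,0,1],
    [0,0,0,0,0,0,1],
  ],
)

```text
time_s: 8.7
tool_pos: [0.5659, -0.134, 0.1855]
orientation: [-0.732, -3.054, 0.0]
contact_force: [-0.4, -0.1, -0.1]
finger_gap: 0.0114
gripper_force: 58.7
```

drive_tool(
  series=[
    [0,0,2,0,0,0,1],
    [0,0,2,0,0,0,1],
    [0,0,1,0,0,0,1],
  ],
)

```text
time_s: 8.95
tool_pos: [0.5662, -0.1339, 0.1809]
orientation: [-0.732, -3.055, 0.0]
contact_force: [-0.2, 0.7, 0.2]
finger_gap: 0.0114
gripper_force: 58.7
```

```bash
python3 -c "
from h import *
pose()"
```

```text
p [ 0.5662 -0.1339  0.1809] yang 63.06 tilt [-0.0003  0.    ] F [-0.17  0.69  0.23] T [-0.005  0.002  0.035] j [ 0.78  0.55 -0.88  1.73  0.48  1.09  0.84]
```

drive_tool(
  series=[
    [0,0,1.5,0,0,0,1],
    [0,0,1.5,0,0,0,1],
    [0,0,0,0,0,0,1],
  ],
)

```text
time_s: 9.2
tool_pos: [0.5662, -0.1339, 0.178]
orientation: [-0.732, -3.055, 0.0]
contact_force: [-0.1, 0.1, -0.1]
finger_gap: 0.0116
gripper_force: 58.7
```

drive_tool(
  series=[
    [0,0,1.5,0,0,0,1],
    [0,0,1,0,0,0,1],
    [0,0,0,0,0,0,1],
  ],
)

```text
time_s: 9.45
tool_pos: [0.5663, -0.1339, 0.1756]
orientation: [-0.732, -3.055, 0.0]
contact_force: [0.2, 0.4, 0.0]
finger_gap: 0.0111
gripper_force: 58.7
```

drive_tool(
  series=[
    [0,0,1,0,0,0,1],
    [0,0,1,0,0,0,1],
    [0,0,0,0,0,0,1],
  ],
)

```text
time_s: 9.7
tool_pos: [0.5663, -0.1339, 0.1736]
orientation: [-0.732, -3.055, 0.0]
contact_force: [0.4, -0.2, -1.1]
finger_gap: 0.011
gripper_force: 58.7
```

drive_tool(
  series=[
    [0,0,1,0,0,0,1],
    [0,0,0,0,0,0,1],
    [0,0,0,0,0,0,1],
  ],
)

```text
time_s: 9.95
tool_pos: [0.5663, -0.134, 0.1727]
orientation: [-0.732, -3.055, 0.0]
contact_force: [0.0, -0.5, -0.3]
finger_gap: 0.0111
gripper_force: 58.6
```

Run:
```python
from h import *
s,M=pose(); f=grab('wrist'); save(f,'w6.png')
```

```text
p [ 0.5663 -0.134   0.1727] yang 63.05 tilt [-0.0002 -0.0002] F [ 0.03 -0.52 -0.33] T [-0.15   0.039 -0.021] j [ 0.78  0.56 -0.88  1.74  0.48  1.07  0.84]
```

View pics/w6.png

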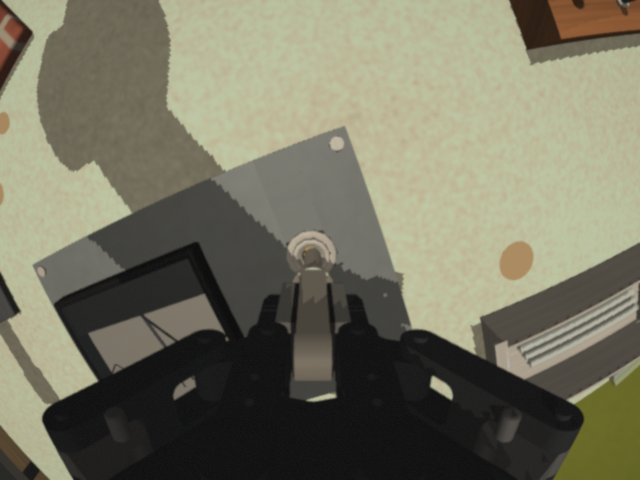

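The view shows the tool seated concentrically in the bush at (312,250). The meter's pivot is near (145,318) and the needle tip is hidden behind a finger. I've used all 10 pictures, so from here on I only measure numerically.

drive_tool(
  series=[
    [0,0,1,0,0,0,1],
    [0,0,0,0,0,0,1],
    [0,0,0,0,0,0,1],
  ],
)

```text
time_s: 10.25
tool_pos: [0.5663, -0.134, 0.1717]
orientation: [-0.732, -3.055, 0.0]
contact_force: [-0.2, -0.3, -0.4]
finger_gap: 0.0109
gripper_force: 58.6
```

drive_tool(
  series=[
    [0,0,1,0,0,0,1],
    [0,0,0,0,0,0,1],
    [0,0,0,0,0,0,1],
  ],
)

```text
time_s: 10.5
tool_pos: [0.5663, -0.134, 0.1707]
orientation: [-0.732, -3.055, 0.0]
contact_force: [-1.2, -1.5, -0.4]
finger_gap: 0.0109
gripper_force: 58.6
```

drive_tool(
  series=[
    [0,0,0.8,0,0,0,1],
    [0,0,0,0,0,0,1],
    [0,0,0,0,0,0,1],
  ],
)

```text
time_s: 10.75
tool_pos: [0.5663, -0.134, 0.1699]
orientation: [-0.732, -3.055, 0.0]
contact_force: [-0.8, -1.2, -0.5]
finger_gap: 0.011
gripper_force: 58.7
```

Run:
```python
from h import *
import pickle
s,M=pose()
f=pickle.load(open('w3.pkl','rb'))
n=onz(f,[[351.5,292.5],[391.5,262]],.104)[:,:2]; h=onz(f,[[360,297.5],[404,285.5]],.100)[:,:2]
an=np.arctan2(*(n[1]-n[0])[::-1]); ah=np.arctan2(*(h[1]-h[0])[::-1]); print('angles',an,ah,an-ah,'screw',(an-ah)/.6)
print('piv n',n[1]-.058*np.r_[np.cos(an),np.sin(an)],'piv h',h[1]-.058*np.r_[np.cos(ah),np.sin(ah)], n,h)
g=cv2.cvtColor(f['img'],cv2.COLOR_RGB2GRAY); print(g[252:296,384:412:1][::2])
```

```text
p [ 0.5663 -0.134   0.1699] yang 63.06 tilt [-0.0001 -0.0002] F [-0.76 -1.24 -0.47] T [-0.468  0.196 -0.038] j [ 0.78  0.56 -0.88  1.74  0.49  1.07  0.83]
angles 0.4369053611614415 0.013665200245214178 0.42324016091622735 screw 0.7054002681937123
piv n [ 0.54702611 -0.25862527] piv h [ 0.5478968  -0.25716769] [[ 0.56690296 -0.24934267]
 [ 0.5995779  -0.23408329]] [[ 0.57209456 -0.256837  ]
 [ 0.60589138 -0.25637513]]
[[126 126 126 123 114  93  75  70  89 109 121 125 125 126 125 125 125 126
  125 125 125 126 125 125 125 124 124 125]
 [126 126 126 126 127 123 110  92  95 112 122 125 126 126 125 125 126 126
  125 125 123 120 114 103  96 109 121 124]
 [126 125 126 126 126 125 124 115  97  91 108 120 125 126 126 124 125 124
  121 116 100  81  76  86 103 116 122 124]
 [126 125 126 125 126 125 126 124 120 110 101 102 113 122 123 119 111 100
   83  77  85 103 117 122 124 124 124 125]
 [125 126 126 125 125 121 109 104 112 121 118 101  91  96  93  85  83  93
  107 117 121 122 125 125 125 126 124 124]
 [125 124 121 111  90  70  57  68  93 116 123 119 107  85  81 102 118 124
  124 125 125 125 12
[... 1195 characters left out ...]
124 120 110  98  90  84  81  80  81  86  82  77  77  77  80  79  76  75
   76  86  97  92  87 110 120 123 123 123]
 [123 115  93  72  64  63  63  63  63  64  62  63  63  63  62  63  66  74
   85 100 110 106  89 100 120 122 123 124]
 [105  99  85  70  64  64  63  63  63  63  63  63  65  69  78  92 104 114
  120 123 122 111  91  95 116 123 123 123]
 [ 68  68  67  67  65  63  64  63  64  66  71  82  95 109 117 121 123 123
  123 123 122 117 103  95 116 123 122 120]
 [ 98 106 109 100  82  68  66  72  86  99 108 117 122 123 123 123 123 123
  124 122 123 120 104  85  91  94  91  83]
 [124 123 124 119 109 104 110 115 121 123 124 124 124 124 124 123 123 123
  123 123 123 119 103  84  89 100 105 109]]
```

drive_tool(
  series=[
    [0,-0.6,0,0,0,0,1],
    [0,0,0.8,0,0,0,1],
    [0,0,0,0,0,0,1],
  ],
)

```text
time_s: 11.0
tool_pos: [0.5662, -0.1342, 0.1691]
orientation: [0.732, 3.055, 0.001]
contact_force: [0.6, -1.0, -0.9]
finger_gap: 0.0116
gripper_force: 58.7
```

drive_tool(
  series=[
    [0,0,0.7,0,0,0,1],
    [0,0,0,0,0,0,1],
    [0,0,0,0,0,0,1],
  ],
)

```text
time_s: 11.25
tool_pos: [0.5661, -0.1342, 0.1684]
orientation: [-0.732, -3.055, -0.0]
contact_force: [0.9, -0.1, -0.2]
finger_gap: 0.0114
gripper_force: 58.7
```

```bash
python3 -c "
from h import *
pose()"
```

```text
p [ 0.5661 -0.1342  0.1684] yang 63.07 tilt [0.0001 0.0003] F [ 0.85 -0.12 -0.23] T [-0.022 -0.035  0.024] j [ 0.78  0.57 -0.88  1.74  0.49  1.07  0.83]
```

drive_tool(
  series=[
    [0,0,0.6,0,0,0,1],
    [0,0,0,0,0,0,1],
    [0,0,0,0,0,0,1],
  ],
)

```text
time_s: 11.5
tool_pos: [0.5661, -0.1343, 0.1678]
orientation: [-0.732, -3.055, -0.0]
contact_force: [-0.7, -0.8, -0.2]
finger_gap: 0.0115
gripper_force: 58.7
```

drive_tool(
  series=[
    [0,0,0.6,0,0,0,1],
    [0,0,0,0,0,0,1],
    [0,0,0,0,0,0,1],
  ],
)

```text
time_s: 11.75
tool_pos: [0.5661, -0.1344, 0.1673]
orientation: [0.732, 3.055, 0.0]
contact_force: [0.3, -0.5, -0.5]
finger_gap: 0.0111
gripper_force: 58.7
```

drive_tool(
  series=[
    [0,0,0.6,0,0,0,1],
    [0,0,0,0,0,0,1],
    [0,0,0,0,0,0,1],
  ],
)

```text
time_s: 12.0
tool_pos: [0.5661, -0.1344, 0.1666]
orientation: [-0.732, -3.055, 0.0]
contact_force: [-0.3, 0.1, 0.0]
finger_gap: 0.0112
gripper_force: 58.7
```

drive_tool(
  series=[
    [0,0,0.6,0,0,0,1],
    [0,0,0,0,0,0,1],
    [0,0,0,0,0,0,1],
  ],
)

```text
time_s: 12.25
tool_pos: [0.5661, -0.1344, 0.166]
orientation: [-0.732, -3.055, -0.0]
contact_force: [-0.2, -0.1, -0.3]
finger_gap: 0.0116
gripper_force: 58.7
```

```bash
python3 -c "
from h import *
pose()"
```

```text
p [ 0.5661 -0.1344  0.166 ] yang 63.06 tilt [-0.0001  0.    ] F [-0.21 -0.11 -0.25] T [0.011 0.007 0.002] j [ 0.77  0.57 -0.87  1.75  0.49  1.06  0.83]
```

drive_tool(
  series=[
    [0,0,0.5,0,0,0,1],
    [0,0,0,0,0,0,1],
    [0,0,0,0,0,0,1],
  ],
)

```text
time_s: 12.5
tool_pos: [0.5661, -0.1344, 0.1656]
orientation: [-0.732, -3.055, 0.0]
contact_force: [-0.0, -0.4, 0.5]
finger_gap: 0.0113
gripper_force: 58.7
```

drive_tool(
  series=[
    [0,0,0.4,0,0,0,1],
    [0,0,0,0,0,0,1],
    [0,0,0,0,0,0,1],
  ],
)

```text
time_s: 12.75
tool_pos: [0.5661, -0.1344, 0.1652]
orientation: [-0.732, -3.055, 0.0]
contact_force: [0.1, -0.2, -0.5]
finger_gap: 0.0114
gripper_force: 58.7
```

drive_tool(
  series=[
    [0,0,0.4,0,0,0,1],
    [0,0,0,0,0,0,1],
    [0,0,0,0,0,0,1],
  ],
)

```text
time_s: 13.0
tool_pos: [0.5661, -0.1344, 0.1648]
orientation: [0.732, 3.055, -0.0]
contact_force: [0.0, 0.8, -0.1]
finger_gap: 0.0112
gripper_force: 58.7
```

Run:
```python
from h import *
s,M=pose()
# where needle/set would be in each camera, and is it occluded
piv=np.array([.5475,-.2579]); 
for n in('wrist','top','side'):
    f=grab(n); D=f['depth']
    for nm,a,z in(('needle',.43,.104),('set',.02,.1),('piv',None,.1)):
        P=np.r_[piv if a is None else piv+.058*np.array([np.cos(a),np.sin(a)]),z]; u=proj(f,P)[0]; i=u.round().astype(int)
        ok=0<=i[0]<640 and 0<=i[1]<480
        print(n,nm,u.round(1), cloud(f)[i[1],i[0]].round(3) if ok else '', f['img'][i[1],i[0]] if ok else '')
```

```text
p [ 0.5661 -0.1344  0.1648] yang 63.06 tilt [ 0. -0.] F [ 0.    0.79 -0.05] T [-0.023 -0.003 -0.018] j [ 0.77  0.57 -0.87  1.75  0.49  1.06  0.83]
wrist needle [200.9 369.3] [ 0.545 -0.159  0.215] [21 21 21]
wrist set [180.9 381.5] [ 0.544 -0.163  0.221] [39 37 35]
wrist piv [130.9 314.6] [ 0.547 -0.254  0.105] [39 39 38]
top needle [377.9 234.5] [ 0.514 -0.175  0.581] [59 49 45]
top set [387.9 232.4] [ 0.521 -0.19   0.562] [71 58 47]
top piv [389.5 258.2] [ 0.483 -0.184  0.599] [58 47 41]
side needle [349.6 203. ] [ 0.598 -0.231  0.107] [65 62 55]
side set [352.5 199.1] [ 0.602 -0.252  0.105] [80 76 67]
side piv [373.  207.1] [ 0.545 -0.254  0.104] [40 40 35]
```

The blade is about 17 mm below the mouth with no force, so it is in the slot. I'm turning clockwise slowly, about the tool's own axis, which lies about 2.2 mm back in tool x.

drive_tool(
  series=[
    [0,0.09,0,0,0,0.04,1],
    [0,0.09,0,0,0,0.04,1],
    [0,0.09,0,0,0,0.04,1],
    [0,0.09,0,0,0,0.04,1],
    [0,0.09,0,0,0,0.04,1],
  ],
)

```text
time_s: 13.57
tool_pos: [0.5663, -0.1341, 0.1648]
orientation: [1.036, 2.966, -0.0]
contact_force: [0.0, -0.5, -0.2]
finger_gap: 0.0111
gripper_force: 58.7
```

```bash
python3 -c "
from h import *
pose()"
```

```text
p [ 0.5663 -0.1341  0.1648] yang 51.49 tilt [ 0.     -0.0001] F [ 0.05 -0.47 -0.18] T [-0.098 -0.021  0.012] j [ 0.74  0.55 -0.83  1.75  0.46  1.05  0.65]
```

drive_tool(
  series=[
    [0,0.09,0,0,0,0.04,1],
    [0,0.09,0,0,0,0.04,1],
    [0,0.09,0,0,0,0.04,1],
    [0,0.09,0,0,0,0.04,1],
    [0,0,0,0,0,0,1],
  ],
)

```text
time_s: 13.98
tool_pos: [0.5666, -0.1339, 0.1648]
orientation: [1.269, 2.873, -0.0]
contact_force: [0.6, -0.3, -0.6]
finger_gap: 0.0111
gripper_force: 58.6
```

Run:
```python
from h import *
s,M=pose()
piv=np.array([.5475,-.2579]); 
f=grab('wrist'); C=cloud(f)
for a in(.43,.3,.2,.1,.02):
        P=np.r_[piv+.058*np.array([np.cos(a),np.sin(a)]),.103]; u=proj(f,P)[0]; i=u.round().astype(int)
        print(a,u.round(1), C[i[1],i[0]].round(3) , f['img'][i[1],i[0]])
```

```text
p [ 0.5666 -0.1339  0.1648] yang 42.33 tilt [ 0.0001 -0.0004] F [ 0.63 -0.31 -0.62] T [-0.151 -0.083  0.058] j [ 0.72  0.54 -0.79  1.75  0.44  1.04  0.51]
0.43 [249.3 395.5] [ 0.546 -0.131  0.236] [19 18 18]
0.3 [246.3 402.9] [ 0.546 -0.132  0.237] [24 23 23]
0.2 [243.1 408.1] [ 0.545 -0.131  0.24 ] [20 20 21]
0.1 [239.3 412.9] [ 0.545 -0.132  0.242] [18 18 19]
0.02 [235.8 416.2] [ 0.544 -0.132  0.243] [20 19 19]
```

Run:
```python
from h import *
a=cv2.imread('pics/side.png',0).astype(float)
fs=[grab('side') for _ in range(4)]; f=fs[0]
b=np.mean([cv2.cvtColor(x['img'],cv2.COLOR_RGB2GRAY).astype(float) for x in fs],0)
def prof(im,R_,z=.103):
    an=np.arange(-.3,.9,.04); P=np.array([np.r_[np.array([.5475,-.2579])+r*np.array([np.cos(t),np.sin(t)]),z] for t in an for r in R_])
    u=proj(f,P).astype(np.float32); v=cv2.remap(im.astype(np.float32),u[None,:,0],u[None,:,1],cv2.INTER_CUBIC).reshape(len(an),-1).mean(1)
    return an,v
for R_ in(np.arange(.028,.044,.002),np.arange(.044,.058,.002)):
    an,v0=prof(a,R_); _,v1=prof(b,R_)
    print(np.c_[an,v0,v1].round(2).tolist())
```

```text
[[-0.3, 89.01, 91.63], [-0.26, 88.98, 91.72], [-0.22, 89.17, 91.6], [-0.18, 89.06, 91.61], [-0.14, 88.86, 91.78], [-0.1, 89.13, 91.9], [-0.06, 89.66, 91.93], [-0.02, 89.92, 92.0], [0.02, 89.77, 91.85], [0.06, 89.13, 91.1], [0.1, 87.86, 89.7], [0.14, 85.8, 87.43], [0.18, 83.1, 83.95], [0.22, 80.11, 79.56], [0.26, 77.28, 74.93], [0.3, 75.19, 70.62], [0.34, 74.06, 67.3], [0.38, 73.49, 65.58], [0.42, 73.14, 66.27], [0.46, 72.59, 68.73], [0.5, 72.11, 72.65], [0.54, 72.17, 76.96], [0.58, 72.82, 80.78], [0.62, 74.72, 84.79], [0.66, 76.88, 87.2], [0.7, 79.26, 88.6], [0.74, 82.04, 90.25], [0.78, 84.05, 91.19], [0.82, 85.59, 91.4], [0.86, 86.98, 91.52]]
[[-0.3, 82.36, 56.07], [-0.26, 81.88, 54.13], [-0.22, 83.03, 53.3], [-0.18, 84.02, 53.8], [-0.14, 83.81, 56.0], [-0.1, 82.73, 60.14], [-0.06, 82.15, 65.45], [-0.02, 82.56, 70.18], [0.02, 81.88, 73.07], [0.06, 79.83, 74.38], [0.1, 77.57, 74.62], [0.14, 75.14, 73.39], [0.18, 72.28, 71.08], [0.22, 70.32, 67.75], [0.26, 70.67, 64.94], [0.3, 73.49, 63.13], [0.34, 76.5, 63.03], [0.38, 78.75, 64.65], [0.42, 79.31, 68.08], [0.46, 78.18, 72.92], [0.5, 76.0, 77.53], [0.54, 75.35, 81.76], [0.58, 76.99, 84.52], [0.62, 80.3, 86.52], [0.66, 83.69, 88.02], [0.7, 86.82, 89.01], [0.74, 88.1, 89.81], [0.78, 88.62, 90.45], [0.82, 88.96, 91.05], [0.86, 88.95, 91.38]]
```

drive_tool(
  series=[
    [0,0.09,0,0,0,0.04,1],
    [0,0.09,0,0,0,0.04,1],
    [0,0.09,0,0,0,0.04,1],
    [0,0.09,0,0,0,0.04,1],
    [0,0.09,0,0,0,0.04,1],
  ],
)

```text
time_s: 14.65
tool_pos: [0.5669, -0.1337, 0.1648]
orientation: [1.55, 2.733, -0.0]
contact_force: [-0.8, -1.1, 0.7]
finger_gap: 0.0112
gripper_force: 58.7
```

drive_tool(
  series=[
    [0,0.09,0,0,0,0.04,1],
    [0,0.09,0,0,0,0.03,1],
    [0,0,0,0,0,0,1],
    [0,0,0,0,0,0,1],
    [0,0,0,0,0,0,1],
  ],
)

```text
time_s: 15.07
tool_pos: [0.5671, -0.1336, 0.1648]
orientation: [1.641, 2.679, -0.0]
contact_force: [0.4, 0.2, 1.2]
finger_gap: 0.0114
gripper_force: 58.6
```

Run:
```python
from h import *
s,M=pose()
fs=[grab('side') for _ in range(4)]; f=fs[0]
b=np.mean([cv2.cvtColor(x['img'],cv2.COLOR_RGB2GRAY).astype(float) for x in fs],0)
for R_ in(np.arange(.028,.044,.002),np.arange(.044,.058,.002)):
    an=np.arange(-.1,.7,.04); P=np.array([np.r_[np.array([.5475,-.2579])+r*np.array([np.cos(t),np.sin(t)]),.103] for t in an for r in R_])
    u=proj(f,P).astype(np.float32); v=cv2.remap(b.astype(np.float32),u[None,:,0],u[None,:,1],cv2.INTER_CUBIC).reshape(len(an),-1).mean(1)
    print(np.c_[an,v].round(2).tolist())
```

```text
p [ 0.5671 -0.1336  0.1648] yang 27.03 tilt [-0.     -0.0003] F [0.43 0.18 1.2 ] T [-0.382  0.025  0.031] j [ 0.68  0.52 -0.73  1.75  0.4   1.02  0.28]
[[-0.1, 90.8], [-0.06, 90.4], [-0.02, 90.05], [0.02, 89.22], [0.06, 87.48], [0.1, 85.2], [0.14, 82.05], [0.18, 77.98], [0.22, 74.22], [0.26, 71.3], [0.3, 70.17], [0.34, 71.16], [0.38, 73.62], [0.42, 77.24], [0.46, 80.96], [0.5, 84.48], [0.54, 87.18], [0.58, 88.83], [0.62, 90.36], [0.66, 91.03]]
[[-0.1, 37.96], [-0.06, 37.35], [-0.02, 36.97], [0.02, 37.91], [0.06, 40.01], [0.1, 43.0], [0.14, 46.54], [0.18, 50.49], [0.22, 55.22], [0.26, 62.3], [0.3, 69.22], [0.34, 75.31], [0.38, 80.24], [0.42, 83.67], [0.46, 86.16], [0.5, 87.58], [0.54, 88.5], [0.58, 89.2], [0.62, 89.65], [0.66, 90.16]]
```

drive_tool(
  series=[
    [0,0,-2,0,0,0,1],
    [0,0,-6,0,0,0,1],
    [0,0,-12,0,0,0,1],
    [0,0,-15,0,0,0,1],
    [0,0,-15,0,0,0,1],
  ],
)

```text
time_s: 15.68
tool_pos: [0.5671, -0.1326, 0.2163]
orientation: [-1.641, -2.678, -0.001]
contact_force: [-0.8, 0.4, -1.0]
finger_gap: 0.011
gripper_force: 58.7
```

drive_tool(
  series=[
    [-29.4,-3.6,0,0,0,0,1],
    [-29.4,-3.6,0,0,0,0,1],
    [-29.4,-3.6,0,0,0,0,1],
    [-29.4,-3.6,0,0,0,0,1],
    [-29.4,-3.6,0,0,0,0,1],
  ],
)

```text
time_s: 16.1
tool_pos: [0.6183, -0.2734, 0.2164]
orientation: [1.641, 2.678, 0.001]
contact_force: [-0.9, -0.7, -0.9]
finger_gap: 0.0113
gripper_force: 58.7
```

drive_tool(
  series=[
    [-29.4,-3.6,0,0,0,0,1],
    [0,0,0,0,0,0,1],
    [0,0,0,0,0,0,1],
    [0,0,0,0,0,0,1],
  ],
)

```text
time_s: 16.43
tool_pos: [0.628, -0.2991, 0.2155]
orientation: [-1.641, -2.679, -0.002]
contact_force: [-0.4, 1.1, -0.8]
finger_gap: 0.0114
gripper_force: 58.7
```

Run:
```python
from h import *
import pickle
s,M=pose(); fs=[grab('wrist') for _ in range(4)]; f=fs[0]
g=np.mean([cv2.cvtColor(x['img'],cv2.COLOR_RGB2GRAY).astype(float) for x in fs],0).astype(np.float32); f['g']=g; pickle.dump(f,open('w7.pkl','wb'))
piv=np.array([.5475,-.2579])
for a in(0,.2,.4): print(proj(f,np.r_[piv+.058*np.array([np.cos(a),np.sin(a)]),.103]))
print('piv',proj(f,np.r_[piv,.103]))
# rectified polar patch: rows = radius, cols = angle
an=np.arange(-.4,.5,.025)
for r in np.arange(.024,.064,.003):
    P=np.array([np.r_[piv+r*np.array([np.cos(t),np.sin(t)]),.103] for t in an]); u=proj(f,P).astype(np.float32)
    print(int(r*1000),' '.join('%3d'%x for x in cv2.remap(g,u[None,:,0],u[None,:,1],1)[0]))
print('an',' '.join('%3d'%(x*100) for x in an))
```

```text
p [ 0.628  -0.2991  0.2155] yang 27.01 tilt [0.0005 0.0014] F [-0.45  1.09 -0.84] T [0.019 0.023 0.007] j [ 0.79  0.65 -0.68  1.4   0.41  1.24  0.55]
[[309.83945971 167.77522609]]
[[316.25211588 151.44735942]]
[[319.30032854 134.12650535]]
piv [[231.38674693 129.59937741]]
24 129 129 129 129 129 129 129 129 129 129 129 127 119  97  77  66  61  56  64  86 109 123 128 129 129 129 129 129 129 129 129 129 129 129 128 129
27 129 129 129 129 129 129 129 129 129 129 129 128 125 110  86  69  65  63  61  79 108 124 128 129 129 129 129 129 129 129 129 128 129 129 129 128
30 129 129 130 129 129 130 129 129 129 129 129 129 128 119  93  71  69  73  67  74 102 123 128 129 129 129 129 129 129 129 129 129 129 129 129 129
33 129 129 129 129 129 129 129 129 129 129 129 129 129 125 104  74  72  87  83  77 104 125 129 129 129 129 129 129 129 129 129 129 129 129 129 129
36 129 129 129 129 129 130 130 129 129 129 129 129 129 127 112  80  69  90  92  71  97 123 129 129 129 129 129 129 129 129 129 129 129 129 129 129
38 129 130 130 130 130 129 129 129 129 129 129 129 130 129 119  86  69  94 103  73  94 123 
[... 678 characters left out ...]
 129 130 129 130 129 130 125  88  66  69 104 101  77 124 129 129 130 129 129 129 129 129 129 129 129 129 129 129
56 129 129 130 130 129 130 130 130 130 129 130 129 129 130 129 123  79  90 125 110  78 124 129 130 129 129 129 129 129 129 129 129 129 129 129 129
59 116 115 117 115 115 114 115 117 113 115 114 111 112 111 107 104 101 104 109 106 107 105 102  99 102 100 103  98  92  95  94  94  97  99  84  95
63 121 130 129 129 123  88 126 129 130 129 118  94 128 130 129 129 111  99 129 129 129 129 106 108 129 130 129 128  97 113 129 129 129 128  95 114
an -40 -37 -35 -32 -29 -27 -24 -22 -19 -17 -14 -12  -9  -7  -4  -2   0   2   5   7  10  12  15  17  20  22  25  27  30  32  35  37  40  42  45  47
```

The needle is still about 5 mm (≈0.09 rad) short of the set hand, which needs about 0.15 rad more of the screw. I'm going back into the slot with the blade at its centre (about 32°).

drive_tool(
  series=[
    [29.2,3.4,0,0,0,0,1],
    [29.2,3.4,0,0,0,0,1],
    [29.2,3.4,0,0,0,0,1],
    [29.2,3.4,0,0,0,0,1],
    [29.2,3.4,0,0,0,0,1],
  ],
)

```text
time_s: 17.05
tool_pos: [0.5759, -0.1606, 0.2152]
orientation: [1.641, 2.679, -0.0]
contact_force: [1.4, 1.0, -0.1]
finger_gap: 0.0112
gripper_force: 58.7
```

drive_tool(
  series=[
    [29.2,3.5,0,0,0,-0.087,1],
    [0,0,0,0,0,0,1],
    [0,0,0,0,0,0,1],
    [0,0,0,0,0,0,1],
  ],
)

```text
time_s: 17.38
tool_pos: [0.5668, -0.1352, 0.2152]
orientation: [1.524, 2.746, -0.001]
contact_force: [0.4, -0.9, -0.1]
finger_gap: 0.0113
gripper_force: 58.7
```

Run:
```python
from h import *
s,M=pose(); print('d',M.T@(np.array([.5671,-.1336,.1648])-s['tool_pos'])*1000+[0.03,-.19,0])
```

```text
p [ 0.5668 -0.1352  0.2152] yang 31.94 tilt [ 0.0006 -0.0011] F [ 0.41 -0.85 -0.09] T [0.038 0.036 0.003] j [ 0.72  0.47 -0.77  1.7   0.36  1.12  0.4 ]
d [ 1.2718954   0.94652145 50.41873126]
```

drive_tool(
  series=[
    [1.3,0.9,0,0,0,0,1],
    [0,0,8,0,0,0,1],
    [0,0,8,0,0,0,1],
    [0,0,8,0,0,0,1],
    [0,0,4,0,0,0,1],
  ],
)

```text
time_s: 17.8
tool_pos: [0.566, -0.1338, 0.1848]
orientation: [-1.524, -2.744, 0.001]
contact_force: [-0.4, -0.2, -1.0]
finger_gap: 0.011
gripper_force: 58.7
```

drive_tool(
  series=[
    [0,0,2,0,0,0,1],
    [0,0,2,0,0,0,1],
    [0,0,2,0,0,0,1],
    [0,0,2,0,0,0,1],
    [0,0,0,0,0,0,1],
  ],
)

```text
time_s: 18.22
tool_pos: [0.5666, -0.1334, 0.1786]
orientation: [-1.524, -2.747, 0.0]
contact_force: [-0.7, -0.0, -0.7]
finger_gap: 0.0115
gripper_force: 58.7
```

Run:
```python
from h import *
s,M=pose(); print('d',M.T@(np.array([.5671,-.1336,.1648])-s['tool_pos'])*1000+[0.03,-.19,0])
```

```text
p [ 0.5666 -0.1334  0.1786] yang 31.95 tilt [-0.0002  0.    ] F [-0.65 -0.01 -0.68] T [ 0.037  0.007 -0.005] j [ 0.7   0.51 -0.75  1.74  0.4   1.05  0.37]
d [-0.4025481   0.09021587 13.77005731]
```

drive_tool(
  series=[
    [-0.3,0,1.5,0,0,0,1],
    [0,0,1.5,0,0,0,1],
    [0,0,1.5,0,0,0,1],
    [0,0,1.5,0,0,0,1],
    [0,0,0,0,0,0,1],
  ],
)

```text
time_s: 18.63
tool_pos: [0.5667, -0.1336, 0.1725]
orientation: [-1.524, -2.747, 0.0]
contact_force: [-0.5, 0.4, -0.1]
finger_gap: 0.0112
gripper_force: 58.7
```

drive_tool(
  series=[
    [0,0,1,0,0,0,1],
    [0,0,1,0,0,0,1],
    [0,0,0,0,0,0,1],
    [0,0,0,0,0,0,1],
  ],
)

```text
time_s: 18.97
tool_pos: [0.5669, -0.1336, 0.1708]
orientation: [-1.524, -2.747, 0.0]
contact_force: [-0.0, -0.8, -0.0]
finger_gap: 0.0115
gripper_force: 58.7
```

drive_tool(
  series=[
    [0,0,0.7,0,0,0,1],
    [0,0,0,0,0,0,1],
    [0,0,0,0,0,0,1],
  ],
)

```text
time_s: 19.22
tool_pos: [0.5669, -0.1336, 0.1701]
orientation: [1.524, 2.747, -0.0]
contact_force: [-0.5, -0.0, 0.5]
finger_gap: 0.0117
gripper_force: 58.7
```

drive_tool(
  series=[
    [0,0,0.7,0,0,0,1],
    [0,0,0,0,0,0,1],
    [0,0,0,0,0,0,1],
  ],
)

```text
time_s: 19.47
tool_pos: [0.5669, -0.1337, 0.1694]
orientation: [1.524, 2.747, -0.0]
contact_force: [-0.4, -0.5, -0.6]
finger_gap: 0.0118
gripper_force: 58.7
```

drive_tool(
  series=[
    [0,0,0.7,0,0,0,1],
    [0,0,0,0,0,0,1],
    [0,0,0,0,0,0,1],
  ],
)

```text
time_s: 19.72
tool_pos: [0.5669, -0.1337, 0.1686]
orientation: [-1.524, -2.747, 0.0]
contact_force: [0.6, 0.4, -0.1]
finger_gap: 0.0114
gripper_force: 58.7
```

drive_tool(
  series=[
    [0,0,0.6,0,0,0,1],
    [0,0,0,0,0,0,1],
    [0,0,0,0,0,0,1],
  ],
)

```text
time_s: 19.97
tool_pos: [0.5669, -0.1337, 0.1681]
orientation: [1.524, 2.747, -0.0]
contact_force: [-0.6, 1.4, -0.4]
finger_gap: 0.011
gripper_force: 58.7
```

drive_tool(
  series=[
    [0,0,0.6,0,0,0,1],
    [0,0,0,0,0,0,1],
    [0,0,0.6,0,0,0,1],
    [0,0,0,0,0,0,1],
  ],
)

```text
time_s: 20.3
tool_pos: [0.5668, -0.1337, 0.1668]
orientation: [-1.524, -2.747, 0.0]
contact_force: [0.4, -1.2, -0.4]
finger_gap: 0.0116
gripper_force: 58.7
```

drive_tool(
  series=[
    [0,0,0.6,0,0,0,1],
    [0,0,0,0,0,0,1],
    [0,0,0.6,0,0,0,1],
    [0,0,0,0,0,0,1],
  ],
)

```text
time_s: 20.63
tool_pos: [0.5669, -0.1336, 0.1656]
orientation: [1.524, 2.747, -0.0]
contact_force: [0.7, -0.6, -0.1]
finger_gap: 0.0114
gripper_force: 58.7
```

drive_tool(
  series=[
    [0,0,0.6,0,0,0,1],
    [0,0,0,0,0,0,1],
    [0,0,0.3,0,0,0,1],
    [0,0,0,0,0,0,1],
  ],
)

```text
time_s: 20.97
tool_pos: [0.5669, -0.1336, 0.1648]
orientation: [1.524, 2.747, 0.0]
contact_force: [0.6, 0.1, 0.5]
finger_gap: 0.0111
gripper_force: 58.7
```

```bash
python3 -c "
from h import *
pose()"
```

```text
p [ 0.5669 -0.1336  0.1648] yang 31.95 tilt [0. 0.] F [0.59 0.12 0.48] T [-0.128 -0.092 -0.024] j [ 0.69  0.53 -0.74  1.75  0.41  1.03  0.35]
```

drive_tool(
  series=[
    [0,0.09,0,0,0,0.04,1],
    [0,0.09,0,0,0,0.04,1],
    [0,0.09,0,0,0,0.04,1],
    [0,0.09,0,0,0,0.04,1],
    [0,0.09,0,0,0,0.04,1],
  ],
)

```text
time_s: 21.38
tool_pos: [0.5673, -0.1336, 0.1648]
orientation: [1.793, 2.579, -0.0]
contact_force: [1.0, -1.5, 0.2]
finger_gap: 0.0114
gripper_force: 58.7
```

drive_tool(
  series=[
    [0,0.09,0,0,0,0.035,1],
    [0,0,0,0,0,0,1],
    [0,0,0,0,0,0,1],
    [0,0,0,0,0,0,1],
    [0,0,0,0,0,0,1],
  ],
)

```text
time_s: 21.8
tool_pos: [0.5674, -0.1335, 0.1648]
orientation: [1.835, 2.55, -0.0]
contact_force: [0.0, -1.5, -0.3]
finger_gap: 0.011
gripper_force: 58.7
```

```bash
python3 -c "
from h import *
pose()"
```

```text
p [ 0.5674 -0.1335  0.1648] yang 18.52 tilt [ 0.0001 -0.0002] F [ 0.04 -1.5  -0.26] T [-0.358 -0.074  0.015] j [ 0.65  0.51 -0.69  1.75  0.38  1.01  0.15]
```

drive_tool(
  series=[
    [0,0,-2,0,0,0,1],
    [0,0,-6,0,0,0,1],
    [0,0,-12,0,0,0,1],
    [0,0,-15,0,0,0,1],
    [0,0,-15,0,0,0,1],
  ],
)

```text
time_s: 22.22
tool_pos: [0.5673, -0.1328, 0.2163]
orientation: [-1.835, -2.55, -0.001]
contact_force: [0.6, -0.4, -0.3]
finger_gap: 0.0112
gripper_force: 58.7
```

drive_tool(
  series=[
    [-29.4,1,0,0,0,0,1],
    [-29.4,1,0,0,0,0,1],
    [-29.4,1,0,0,0,0,1],
    [-29.4,1,0,0,0,0,1],
    [-29.4,1,0,0,0,0,1],
  ],
)

```text
time_s: 22.63
tool_pos: [0.6192, -0.2722, 0.2164]
orientation: [1.835, 2.549, 0.001]
contact_force: [1.7, -0.5, 0.0]
finger_gap: 0.0112
gripper_force: 58.8
```

drive_tool(
  series=[
    [-29.4,1,0,0,0,0,1],
    [0,0,0,0,0,0,1],
    [0,0,0,0,0,0,1],
    [0,0,0,0,0,0,1],
  ],
)

```text
time_s: 22.97
tool_pos: [0.6291, -0.2976, 0.2155]
orientation: [-1.835, -2.55, -0.002]
contact_force: [0.6, -0.1, -0.6]
finger_gap: 0.0113
gripper_force: 58.7
```

Run:
```python
from h import *
s,M=pose(); fs=[grab('wrist') for _ in range(4)]; f=fs[0]
g=np.mean([cv2.cvtColor(x['img'],cv2.COLOR_RGB2GRAY).astype(float) for x in fs],0).astype(np.float32)
piv=np.array([.5475,-.2579]); an=np.arange(-.3,.3,.02)
for r in np.arange(.03,.062,.003):
    P=np.array([np.r_[piv+r*np.array([np.cos(t),np.sin(t)]),.103] for t in an]); u=proj(f,P).astype(np.float32)
    print(int(r*1000),' '.join('%3d'%x for x in cv2.remap(g,u[None,:,0],u[None,:,1],1)[0]))
print('an',' '.join('%3d'%(round(x*100)) for x in an)); print('cam',f['T'][:3,3])
```

```text
p [ 0.6291 -0.2976  0.2155] yang 18.52 tilt [0.0004 0.0013] F [ 0.64 -0.12 -0.57] T [0.022 0.035 0.032] j [ 0.77  0.64 -0.64  1.4   0.39  1.23  0.41]
30 130 130 130 130 130 130 130 130 131 131 130 125 107  80  62  63  85 110 124 129 130 130 131 130 130 130 130 130 130 130
33 130 131 131 131 131 130 130 131 131 131 131 129 120  90  63  61  85 111 126 130 130 131 131 130 130 130 130 130 130 130
36 130 131 131 131 130 131 131 130 131 131 130 130 124 102  72  62  81 109 125 130 130 130 130 130 130 130 130 130 130 130
39 131 131 131 131 131 131 130 131 131 130 130 130 128 112  75  58  79 111 127 130 130 131 130 130 130 130 130 130 130 130
42 131 130 130 131 131 131 131 131 131 130 130 131 129 117  83  59  77 112 127 130 130 130 131 130 130 130 130 130 130 130
45 131 130 131 131 131 131 130 131 131 131 131 130 129 124  93  61  74 111 125 129 131 130 131 131 131 131 131 131 130 130
48 131 131 131 131 131 131 130 131 131 131 128 111  78  66  61  52  56  64  69  88 119 130 131 130 131 130 130 130 130 130
51 131 131 131 131 131 131 131 131 131 131 131 128 110  79  63  52  56  66  84 115 129 131 131 131 130 131 131 131 130 131
54 131 130 131 131 131 131 131 131 131 130 131 131 129 115  78  54  56  81 117 130 131 131 131 130 131 131 130 131 131 131
57 131 131 131 131 131 131 131 131 131 131 131 131 131 130 113  70  68 110 129 131 131 131 130 131 131 131 131 130 131 130
60 124 123 123 124 122 123 123 124 124 121 122 123 124 121 120 117 114 118 117 118 116 115 119 115 111 109 111 113 111 110
an -30 -28 -26 -24 -22 -20 -18 -16 -14 -12 -10  -8  -6  -4  -2   0   2   4   6   8  10  12  14  16  18  20  22  24  26  28
cam [ 0.6075595  -0.23301353  0.34758629]
```

The needle now lies over the set hand, with an error under 1 mm. I'm returning the tool to its hole in the same pose it was picked in.

drive_tool(
  series=[
    [0,0,0,0,0,0.1165,1],
    [0,0,0,0,0,0.1165,1],
    [0,0,0,0,0,0.1165,1],
    [0,0,0,0,0,0.1165,1],
    [0,0,0,0,0,0.1165,1],
  ],
)

```text
time_s: 23.58
tool_pos: [0.629, -0.2979, 0.2153]
orientation: [2.495, 1.909, 0.0]
contact_force: [0.4, -0.4, -0.6]
finger_gap: 0.0112
gripper_force: 58.7
```

drive_tool(
  series=[
    [30.6,-19.3,0,0,0,0,1],
    [30.6,-19.3,0,0,0,0,1],
    [30.6,-19.3,0,0,0,0,1],
    [30.6,-19.3,0,0,0,0,1],
    [30.6,-19.3,0,0,0,0,1],
  ],
)

```text
time_s: 24.0
tool_pos: [0.5741, -0.1238, 0.2152]
orientation: [2.489, 1.916, 0.0]
contact_force: [0.7, 0.3, -0.2]
finger_gap: 0.0109
gripper_force: 58.8
```

drive_tool(
  series=[
    [30.6,-19.3,0,0,0,0,1],
    [30.6,-19.3,0,0,0,0,1],
    [30.6,-19.3,0,0,0,0,1],
    [30.6,-19.3,0,0,0,0,1],
    [30.6,-19.3,0,0,0,0,1],
  ],
)

```text
time_s: 24.42
tool_pos: [0.5199, 0.0486, 0.2154]
orientation: [2.489, 1.916, 0.001]
contact_force: [1.4, -0.3, -0.6]
finger_gap: 0.0113
gripper_force: 58.8
```

drive_tool(
  series=[
    [30.6,-19.3,0,0,0,0,1],
    [30.6,-19.3,0,0,0,0,1],
    [30.6,-19.3,0,0,0,0,1],
    [0,0,0,0,0,0,1],
    [0,0,0,0,0,0,1],
  ],
)

```text
time_s: 24.83
tool_pos: [0.4874, 0.153, 0.2155]
orientation: [2.484, 1.922, 0.001]
contact_force: [0.3, -0.4, -0.8]
finger_gap: 0.0114
gripper_force: 58.7
```

drive_tool(
  series=[
    [0,0,0,0,0,0,1],
    [0,0,0,0,0,0,1],
  ],
)

```text
time_s: 25.0
tool_pos: [0.489, 0.149, 0.2148]
orientation: [2.491, 1.913, -0.001]
contact_force: [0.9, -0.1, -1.4]
finger_gap: 0.0112
gripper_force: 58.7
```

Run:
```python
from h import *
s,M=pose(); print('d',M.T@(np.array([.4878,.1516,.0907])-s['tool_pos'])*1000)
```

```text
p [0.489  0.149  0.2148] yang -14.96 tilt [ 0.0002 -0.0008] F [ 0.9  -0.13 -1.38] T [-0.004  0.008 -0.033] j [ 0.18  0.33 -0.7   1.87  0.24  1.03 -0.88]
d [  2.30128883  -1.85744251 124.11787555]
```

drive_tool(
  series=[
    [2.3,-1.9,20,0,0,0,1],
    [0,0,20,0,0,0,1],
    [0,0,20,0,0,0,1],
    [0,0,5,0,0,0,1],
    [0,0,0,0,0,0,1],
  ],
)

```text
time_s: 25.42
tool_pos: [0.4869, 0.1514, 0.1485]
orientation: [-2.491, -1.912, 0.005]
contact_force: [0.8, 0.7, -0.2]
finger_gap: 0.0113
gripper_force: 58.7
```

drive_tool(
  series=[
    [0,0,0,0,0,0,1],
    [0,0,0,0,0,0,1],
    [0,0,0,0,0,0,1],
  ],
)

```text
time_s: 25.67
tool_pos: [0.4882, 0.1529, 0.1509]
orientation: [2.49, 1.914, 0.003]
contact_force: [0.0, 0.1, -0.2]
finger_gap: 0.0115
gripper_force: 58.7
```

Run:
```python
from h import *
s,M=pose(); print('d',M.T@(np.array([.4878,.1516,.0907])-s['tool_pos'])*1000)
f=grab('wrist'); P=cloud(f); hsv=cv2.cvtColor(f['img'],cv2.COLOR_RGB2HSV)
m=(P[...,2]>.047)&(P[...,2]<.062)&(abs(P[...,0]-.494)<.08)&(abs(P[...,1]-.2)<.13); q=P[m]; print(cv2.minAreaRect((q[:,:2]*1000).astype(np.float32)),len(q))
```

```text
p [0.4882 0.1529 0.1509] yang -14.92 tilt [0.0019 0.0003] F [ 0.01  0.14 -0.16] T [ 0.01  -0.016  0.051] j [ 0.14  0.41 -0.67  1.94  0.32  0.9  -0.95]
d [-1.41570327 -0.2041354  60.22860134]
((495.2088317871094, 209.27642822265625), (190.21856689453125, 60.7103385925293), 82.1376953125) 23590
```

drive_tool(
  series=[
    [-1.2,-0.2,3,0,0,0,1],
    [0,0,3,0,0,0,1],
    [0,0,3,0,0,0,1],
    [0,0,3,0,0,0,1],
    [0,0,3,0,0,0,1],
  ],
)

```text
time_s: 26.13
tool_pos: [0.4869, 0.1517, 0.1344]
orientation: [-2.49, -1.915, 0.0]
contact_force: [0.3, 0.2, -0.7]
finger_gap: 0.0115
gripper_force: 58.7
```

Run:
```python
from h import *
s,M=pose(); print('d',M.T@(np.array([.4879,.1517,.0907])-s['tool_pos'])*1000)
```

```text
p [0.4869 0.1517 0.1344] yang -14.88 tilt [-0.0002 -0.0001] F [ 0.29  0.18 -0.65] T [-0.004 -0.016  0.009] j [ 0.13  0.43 -0.66  1.95  0.34  0.87 -0.97]
d [ 0.23734732  1.0015619  43.67382891]
```

drive_tool(
  series=[
    [0.2,0.8,5,0,0,0,1],
    [0,0,5,0,0,0,1],
    [0,0,5,0,0,0,1],
    [0,0,5,0,0,0,1],
    [0,0,5,0,0,0,1],
  ],
)

```text
time_s: 26.55
tool_pos: [0.4877, 0.1517, 0.1091]
orientation: [-2.49, -1.915, 0.0]
contact_force: [-0.2, 0.3, -1.2]
finger_gap: 0.0115
gripper_force: 58.7
```

drive_tool(
  series=[
    [0,0,5,0,0,0,1],
    [0,0,5,0,0,0,1],
    [0,0,3,0,0,0,1],
    [0,0,2,0,0,0,1],
    [0,0,0,0,0,0,1],
  ],
)

```text
time_s: 26.97
tool_pos: [0.4876, 0.1517, 0.0944]
orientation: [-2.49, -1.915, 0.001]
contact_force: [0.1, 0.3, -0.6]
finger_gap: 0.0113
gripper_force: 58.7
```

Run:
```python
from h import *
s,M=pose(); print('d',M.T@(np.array([.4879,.1517,.0907])-s['tool_pos'])*1000)
```

```text
p [0.4876 0.1517 0.0944] yang -14.89 tilt [-0.0006 -0.0002] F [ 0.05  0.34 -0.64] T [ 0.032 -0.027  0.006] j [ 0.1   0.48 -0.63  1.98  0.39  0.79 -1.01]
d [0.09976974 0.28462992 3.66148078]
```

drive_tool(
  series=[
    [0,0.2,1.5,0,0,0,1],
    [0,0,1.5,0,0,0,1],
    [0,0,0.5,0,0,0,1],
    [0,0,0,0,0,0,1],
    [0,0,0,0,0,0,1],
  ],
)

```text
time_s: 27.38
tool_pos: [0.488, 0.1517, 0.0913]
orientation: [2.491, 1.915, 0.0]
contact_force: [-0.1, -0.2, -0.3]
finger_gap: 0.011
gripper_force: 58.7
```

drive_tool(
  series=[
    [0,0,0,0,0,0,0.5],
    [0,0,0,0,0,0,0],
    [0,0,0,0,0,0,0],
    [0,0,0,0,0,0,0],
    [0,0,0,0,0,0,0],
  ],
)

```text
time_s: 27.8
tool_pos: [0.488, 0.1517, 0.0913]
orientation: [2.49, 1.915, 0.0]
contact_force: [-0.6, 0.2, -0.0]
finger_gap: 0.071
gripper_force: 0.0
```

drive_tool(
  series=[
    [0,0,0,0,0,0,0],
    [0,0,0,0,0,0,0],
    [0,0,0,0,0,0,0],
    [0,0,-5,0,0,0,0],
    [0,0,-15,0,0,0,0],
  ],
)

```text
time_s: 28.22
tool_pos: [0.4868, 0.1512, 0.1102]
orientation: [-2.489, -1.914, 0.005]
contact_force: [0.2, 0.7, -0.2]
finger_gap: 0.0851
gripper_force: 0.0
```

drive_tool(
  series=[
    [0,0,-25,0,0,0,0],
    [0,0,-35,0,0,0,0],
    [0,0,-35,0,0,0,0],
    [0,0,-30,0,0,0,0],
    [0,0,0,0,0,0,0],
  ],
)

```text
time_s: 28.63
tool_pos: [0.4905, 0.1533, 0.2426]
orientation: [2.487, 1.913, 0.013]
contact_force: [1.5, 0.5, 0.5]
finger_gap: 0.0851
gripper_force: 0.0
```

drive_tool(
  series=[
    [0,0,0,0,0,0,0],
    [0,0,0,0,0,0,0],
    [0,0,0,0,0,0,0],
  ],
)

```text
time_s: 28.88
tool_pos: [0.4873, 0.1512, 0.2351]
orientation: [-2.49, -1.914, 0.003]
contact_force: [-0.1, 0.3, 0.0]
finger_gap: 0.0853
gripper_force: 0.0
```

Run:
```python
from h import *
s,M=pose(); print(s['finger_gap'])
f=grab('wrist'); P=cloud(f)
q=P[(P[...,2]>.09)&(P[...,2]<.14)]; q=q[np.linalg.norm(q[:,:2]-[.487,.150],axis=1)<.025]
print(len(q),np.percentile(q[:,2],[50,95]))
q=q[q[:,2]>.115]; print(cv2.minAreaRect((q[:,:2]*1000).astype(np.float32)))
fs=grab('side'); b=cv2.cvtColor(fs['img'],cv2.COLOR_RGB2GRAY).astype(np.float32)
an=np.arange(-.1,.8,.06); P=np.array([np.r_[np.array([.5475,-.2579])+r*np.array([np.cos(t),np.sin(t)]),.103] for t in an for r in np.arange(.028,.044,.002)])
u=proj(fs,P).astype(np.float32); print(np.c_[an,cv2.remap(b,u[None,:,0],u[None,:,1],2).reshape(len(an),-1).mean(1)].round(2).tolist())
```

```text
p [0.4873 0.1512 0.2351] yang -14.89 tilt [-0.002  -0.0007] F [-0.12  0.28  0.02] T [ 0.001 -0.012 -0.035] j [ 0.19  0.31 -0.71  1.84  0.22  1.08 -0.87]
0.0852518672771439
587 [0.12332965 0.125805  ]
((488.2794189453125, 150.04782104492188), (16.50040626525879, 11.799572944641113), 74.84881591796875)
[[-0.1, 101.96], [-0.04, 100.84], [0.02, 97.4], [0.08, 90.84], [0.14, 82.98], [0.2, 76.52], [0.26, 73.8], [0.32, 76.33], [0.38, 82.26], [0.44, 88.92], [0.5, 94.33], [0.56, 97.56], [0.62, 99.76], [0.68, 100.94], [0.74, 101.51], [0.8, 101.74]]
```

The tool is released and stands in its hole at full depth, with its top at 0.125 m. The needle still lies over the set hand, so I'm handing in.

```bash
python3 -c "
from rig import close_job
print(close_job())"
```

```text
the job is handed in; nothing more can be done
None
```

The job is handed in: by my last measurements the needle lies over the set hand (under 1 mm off), and the tuning tool stands released in its hole at full depth; `close_job()` returned no verdict.

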